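# Prop the spares cabinet and fetch the grinder spindle

### The arm

A 6-joint arm with a two-finger parallel gripper is mounted at the origin on the work surface. World frame = base frame: x ahead of the robot, y to its left, z up, the work surface at z = 0. Lengths are in m, angles in rad, forces in N, time in s.
With the tool pointing down it reaches from about 0.275 to 0.85 m from the base axis. Payload 5.2 kg.
Tool frame: the origin (TCP) lies midway between the tips of the shut fingers; the grasp point (between the pads) lies behind it (env.grasp_offset is the z of the grasp point in the tool frame, in m); z points along the fingers, y is the line along which they close (so a half turn about z gives the same grasp; the last joint's range is limited). The gripper opens to 85 mm and grips with 20 to 120 N. Pads are 22 mm wide; open, the fingers measure 114 mm over their backs; the gripper's body (76 mm by 85 mm) begins 54 mm behind the grasp point. The pads swing forward as they close: fully open they stand 13 mm farther back than shut.
Start: joints at [1.102, 0.259, 1.535, -0, 1.348, -0.203], TCP at [0.144, 0.531, 0.231] pointing down, gripper open.
Joint ranges: [-3.14, 3.14], [-0.91, 2.08], [0.19, 2.58], [-1.22, 4.36], [0.22, 2.71], [-3.12, 3.12]. Speed limits (rad/s): [2.57, 2.57, 3.14, 3.14, 3.14, 3.14].

### API

Orientations are given as a unit quaternion [w, x, y, z].
In Python, from plant import env gives the robot as it stands.
- The arm moves only by the tool play_rows, never from a script. Its arguments are lists of equal length, an entry for each row: "jaw": the finger opening in m, from 0 to 0.0854; "xyz": the shift along the tool's x, y, z in m, a list of three; "spin": the turn about the tool's z in degrees. A call has 1 to 8 rows; each row is the pose to reach, as a shift and turn from the pose commanded when the call began, along the tool's axes at that moment; what a row does not reach only later rows make up. A row lasts 1/8 s, in which the tool goes at most 62.5 mm and 10.7 degrees, less where a joint would pass 70% of its speed; a pose out of reach is approached as far as the arm can. A call with a gripper value outside its range is refused whole. The fingers move at their own pace and stop on an object; the grip force is fixed at half the most. Time passes only in rows, so rows that repeat a pose let the fingers close. It gives the time, the measured TCP pose, the force, the opening and the grip force at its end, in the units of the state.
- env.observe(): the state, without advancing time (a new reading comes with each control period).
- env.get_image(name): name is "scene" or "top" or "wrist"; returns the picture (420x560x3 uint8, red, green, blue); there is no depth.
- env.calibration(name): a dict with "camera_matrix" (3x3 intrinsics, pixels), "cam_to_world" (4x4, takes a point from camera to world coordinates). Camera axes: x right, y up, looking along -z (the intrinsics and any distortion apply to the point x, -y, -z); pixel columns grow to the right and rows downward; lengths in m; the calibration is good to about 2 mm. A picture is of the moment at which its call begins: read the wrist's pose just before it. calibration takes no time and is no camera call; for the wrist camera it gives the pose at the moment of the call.
- env.close_job(): hands the job in; it is judged then, once.
Trained networks look in the newest picture that a camera, given by its name, has taken for a name from the list of things; names that differ only in an ending like _2 or _b are one class to them, and where a whole thing is asked for, a point or a joint stands for the part that bears it (a point fixed in the world has none). Each returns a list of dicts, best first, with "score" (0 to 1); they miss things now and then, are a little off and sometimes report something else, mostly with a low value. They report only what shows in the picture. A call takes as long as a camera call. They do not tell look-alikes from the thing itself.
- env.spot_in(camera, target): "box" ([centre column, centre row, width, height] in pixels, round what is visible of it).
The state is a dict: "time": time; "qpos": joint angles; "joint_vel": joint speeds; "joint_torque": joint torques, N m; "position": TCP position; "ee_rot": TCP orientation; "ft_force": force on the tool from outside, world axes, zero at the start; "torque": the same for the moment, N m; "finger_gap": opening from 0.0 (shut) to 1.0 (fully open); "finger_force": force on a finger pad.
Only numpy, scipy, OpenCV 4.12 (cv2) and the standard library are available. Lean on these libraries where they do the work, as an engineer would, in place of code of your own. Each camera call takes 0.05 s, during which the arm holds its last target. There are 200 camera calls.

### The job

Open the spring-closing door of the spares cabinet and prop it wide open, about square to the cabinet, with the wooden wedge, so that it stays open on its own. Then reach in, take out the tall flanged spindle and stand it upright in the free half of the tray. Leave the door propped, and leave the short spindle, the jar, the grinding wheel and the oil can where they are.

Things in the scene. Friction and masses are not known exactly. Their poses are not given: they have to be found in the camera images.
- cabinet: Green steel cabinet, roof and back of bars 40 apart, 260 deep (x), 340 wide (y), 300 high, fixed to the table; origin at the centre of its underside, on the table; open front to its own -x, roughly to the robot. Walls, roof 12 thick: opening 316 wide, roof underside at height 288, inner floor at height 30, no sill. Both spindles stand in it, axes 50 to 62 inside the front edge
- door (a joint): Hinge of the cabinet door, rad: 0 closed, grows as it swings out towards the robot and +y, stop at 1.75. A spring (0.12 to 0.17 N m) always closes it, braked by a damper of 4 N m s/rad: let go, it creeps shut at 0.03 to 0.045 rad/s; opening it at 0.35 rad/s takes about 8 N at the handle. It may start up to 0.25 open
- door_hinge (a point): Lower end of the door's vertical hinge axis, at the cabinet's front left (+y) corner, 20 above the table. Door: green panel 340 wide, 275 high, 12 thick, mid-thickness on this axis; gap beneath it 20 high, its top 295 above the table. Axes turn with the door: the panel runs along -y from here, outer face to -x, inner face to +x
- door_handle (a point): Grip point of the door handle: an upright round steel bar, 14 diameter, free at its top end, standing 46 off the door's mid-plane and 200 from the hinge axis. The bar rises from a bracket arm at height 205 to its free end at height 292; this point is at height 255. Same axes as the door
- wedge_center (a point): Centre (mid-length, 23 above the underside) of the loose wooden door wedge: 160 long (its x), 48 wide (y); top slopes from 46 high at the thick end (its -x) to 6 at the thin end (+x). Starts flat on the table, 0.2 to 0.33 kg. Laid inside the open door with the thin end to it, it catches the closing door's lower edge about 56 from the thin end
- spindle_center (a point): Centre (75 above its underside) of the tall steel spindle, the part to fetch: 150 tall, standing on a flange of 66 diameter, 14 thick; shaft 26 diameter up to height 130, then an 18 diameter tip. Its z is its axis. 0.4 to 0.65 kg. Starts side by side with the short one, about 95 apart, in either order
- short_spindle_center (a point): Centre (half-way up) of a short steel spindle of the same shape, 75 tall, flange 66 diameter; bystander in the cabinet
- jar_center (a point): Centre of a grey jar, 66 diameter, 85 high; bystander in the cabinet
- tray: Aluminium tray fixed on the table, 150 (x) by 240 (y), 18 high, walls and floor 4 thick; origin at the centre of its underside. The grinding wheel lies in its +y half; the free half is its -y half
- wheel_center (a point): Centre of a grey grinding wheel, 96 diameter, 22 thick, lying flat in the tray; bystander
- oil_can_center (a point): Centre (half-way up) of an oil can, 68 diameter, 140 high with a thin spout; bystander on the table
Not all that is in view belongs to the job. Leave any yellow look-alike of the part that bears spindle_center alone.

How it is judged:
By the outcome, as a careful person would: the job done as asked, in the order asked, and still so for the second after the job is handed in, with the robot touching nothing.
It also fails if it takes over 72 s, if anything falls off the work surface, if the arm or the gripper's body presses on something with over 40 N, if the wrist force passes 120 N, or if a joint passes its speed limit or range.

## Working session

There is one attempt and no reset: what is moved stays moved. The work goes in short steps, Python scripts to look and compute and a tool call to move; the robot and the scene stay as the last step left them, time stands still between calls to the robot, and variables do not carry over. Pictures are saved under pics/ and viewed, at most 12 in all, crops included, and the job is handed in when it is done.

Besides the shell and the picture viewer there is one more tool, called after ">>>" by a JSON object that holds its "name" and its "arguments". play_rows: Moves the arm, as the interface text tells. Its arguments: {"type":"object","properties":{"jaw":{"type":"array","items":{"type":"number"}},"xyz":{"type":"array","items":{"type":"array","items":{"type":"number"}}},"spin":{"type":"array","items":{"type":"number"}}},"required":["jaw","xyz","spin"]}

```bash
ls; mkdir -p pics; python3 - <<'E'
from plant import env
import cv2
for c in ["scene","top"]:
    im=env.get_image(c); cv2.imwrite(f"pics/{c}0.png",cv2.cvtColor(im,cv2.COLOR_RGB2BGR))
    k=env.calibration(c); print(c,k["camera_matrix"].round(1).tolist(),k["cam_to_world"].round(4).tolist(), [x for x in k if x not in("camera_matrix","cam_to_world")])
    for t in ["cabinet","door","door_handle","door_hinge","wedge_center","spindle_center","short_spindle_center","jar_center","tray","wheel_center","oil_can_center"]:
        print(t,[(round(d["score"],2),[round(float(v)) for v in d["box"]]) for d in env.spot_in(c,t)][:3])
print(env.grasp_offset,env.observe())
E
```

```text
pics
scene [[423.6, 0.0, 273.4], [0.0, 423.6, 213.6], [0.0, 0.0, 1.0]] [[-0.2314, -0.6728, 0.7027, 1.4468], [0.9729, -0.1642, 0.1631, 0.124], [0.0057, 0.7213, 0.6925, 0.9936], [0.0, 0.0, 0.0, 1.0]] []
cabinet [(0.56, [340, 251, 160, 168])]
door [(0.66, [349, 210, 130, 85])]
door_handle [(0.98, [348, 210, 122, 93])]
door_hinge [(0.7, [349, 211, 130, 89])]
wedge_center [(0.87, [222, 202, 47, 29]), (0.56, [350, 210, 126, 93])]
spindle_center [(0.95, [316, 245, 23, 41]), (0.71, [423, 274, 24, 47])]
short_spindle_center [(0.79, [345, 261, 17, 28]), (0.43, [347, 210, 123, 89])]
jar_center [(0.96, [300, 291, 23, 35])]
tray [(0.56, [203, 244, 86, 44])]
wheel_center [(0.71, [223, 242, 33, 26])]
oil_can_center [(0.94, [175, 180, 21, 38])]
top [[514.9, 0.0, 282.6], [0.0, 514.9, 206.3], [0.0, 0.0, 1.0]] [[-0.0177, 0.9956, -0.0924, 0.469], [-0.9998, -0.017, 0.0083, -0.0721], [0.0067, 0.0925, 0.9957, 1.5328], [0.0, 0.0, 0.0, 1.0]] []
cabinet [(0.8, [199, 171, 147, 133])]
door [(0.64, [203, 228, 137, 26]), (0.58, [237, 148, 19, 27])]
door_handle [(0.72, [204, 225, 145, 24])]
door_hinge [(0.71, [202
[... 429 characters left out ...]
187 {'time': 1.2, 'qpos': array([ 1.10221416e+00,  2.58561738e-01,  1.53502861e+00,  1.73488309e-05,
        1.34801451e+00, -2.02835184e-01]), 'joint_vel': array([ 0.0001549 ,  0.00101042,  0.00046021, -0.00173826,  0.00057906,
       -0.00073007]), 'joint_torque': array([ 8.12223661e-04, -4.45940852e+01, -2.90887588e+01,  3.25211806e-05,
        7.72623316e-04,  1.21259265e-05]), 'position': array([0.14443031, 0.53068324, 0.23131885]), 'ee_rot': array([-9.99859300e-06,  1.32484746e-01,  9.91185044e-01, -2.97601318e-06]), 'ft_force': array([ 0.21847552,  0.53637815, -0.46711939]), 'torque': array([-0.04890135, -0.02527199, -0.02197725]), 'finger_force': 0.0, 'finger_gap': 0.999715258312141}
```

```bash
python3 - <<'E'
import cv2
a=cv2.imread("pics/top0.png"); b=cv2.resize(a[90:340,90:450],None,fx=2.2,fy=2.2,interpolation=cv2.INTER_CUBIC); cv2.imwrite("pics/top0c.png",b)
a=cv2.imread("pics/scene0.png"); b=cv2.resize(a[150:350,150:450],None,fx=2.6,fy=2.6,interpolation=cv2.INTER_CUBIC); cv2.imwrite("pics/scene0c.png",b)
E
```

```text
(no output)
```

View pics/top0c.png

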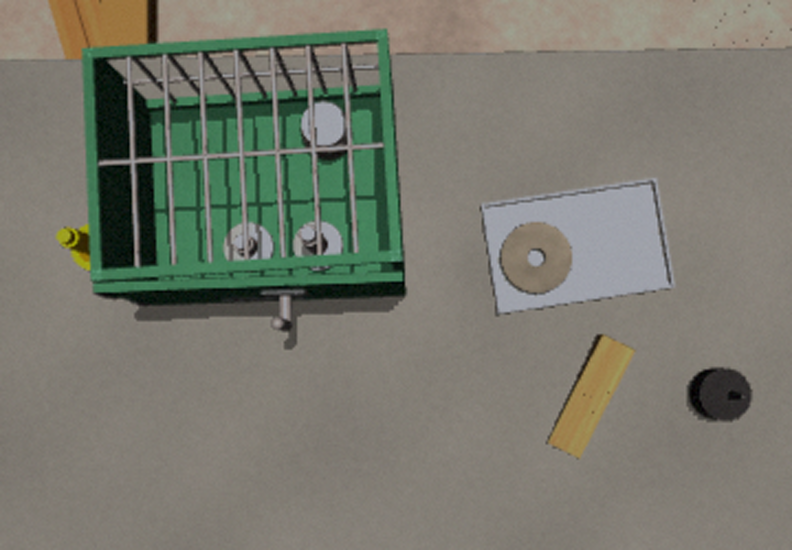

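View pics/scene0c.png

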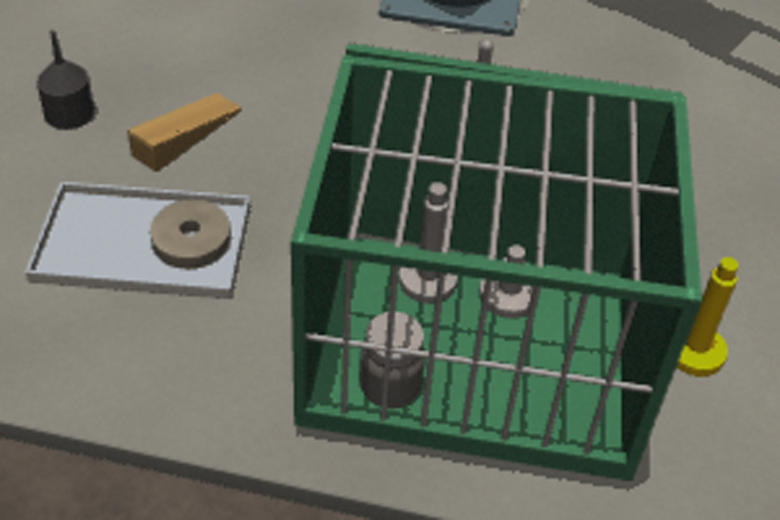

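The top view (crop pixels) shows the cabinet at (245,160) with its door nearly shut and the handle tip at (279,323). The wedge is at (590,397) with its thick end at the upper right, the tray at (577,247) with the wheel in its left (+y) half, and the oil can at (720,395).

There are three spindle candidates:
- **Tall steel one:** scene crop (435,230), top crop (310,235). It is steel, inside the cabinet and clearly the taller, so it's the part to fetch.
- **Short steel one:** scene crop (512,280). This is the bystander.
- **Yellow one:** outside the cabinet at scene crop (710,320). This is the look-alike to leave alone.

Next I'll work out positions.

```bash
cat > h.py <<'E'
import numpy as np
from scipy.spatial.transform import Rotation as R
from plant import env
def ray(cam,u,v):
    k=env.calibration(cam); K=k["camera_matrix"]; T=k["cam_to_world"]
    d=np.linalg.solve(K,[u,v,1.]); d=T[:3,:3]@(d*[1,-1,-1]); return T[:3,3],d
def at(cam,u,v,z):
    o,d=ray(cam,u,v); return o+d*(z-o[2])/d[2]
def tri(u1,u2):
    (a,d),(b,e)=ray("top",*u1),ray("scene",*u2)
    s=np.linalg.lstsq(np.c_[d,-e],b-a,rcond=None)[0]; p,q=a+s[0]*d,b+s[1]*e
    return ((p+q)/2).round(4),np.linalg.norm(p-q).round(4)
def pose():
    s=env.observe(); w=s["ee_rot"]; return s["position"],R.from_quat([w[1],w[2],w[3],w[0]]).as_matrix(),s
def project(cam,P):
    k=env.calibration(cam); K=k["camera_matrix"]; T=k["cam_to_world"]
    c=T[:3,:3].T@(np.asarray(P,float)-T[:3,3]); c=c*[1,-1,-1]; p=K@c; return p[:2]/p[2]
E
python3 - <<'E'
from h import *
t=lambda u,v:(90+u/2.2,90+v/2.2); s=lambda u,v:(150+u/2.6,150+v/2.6)
P=lambda n,u,v,z: print(n,at("top",*t(u,v),z).round(4))
for n,u,v in [("backL",83,48),("backR",387,30),("frontR",402,255),("frontL",95,275)]: P(n,u,v,.3)
P("doorR",404,284,.295);P("doorL",95,290,.295);P("handle",279,323,.292)
P("tall tip",307,230,.18);P("short",243,238,.105);P("jar",323,122,.115)
print(tri(t(279,323),s(486,44)),tri(t(307,230),s(437,186)),tri(t(243,238),s(516,250)))
for c in [(483,206),(656,180),(674,285),(498,314)]:P("tray",*c,.018)
P("wheel",536,258,.026);P("can",720,395,.14)
for n,u,v,z in [("w thick",600,336,.046),("w thick",634,349,.046),("thin",548,443,.006),("thin",580,458,.006)]:P(n,u,v,z)
for n,u,v,z in [("w thick",128,132,.046),("w thick",157,145,.046),("thin",221,96,.006),("thin",240,106,.006)]:print(n,at("scene",*s(u,v),z).round(4))
print([at("scene",*s(u,v),.3).round(3) for u,v in [(293,240),(698,297),(685,95),(348,62)]])
E
```

```text
backL [0.8216 0.2916 0.3   ]
backR [ 0.8367 -0.0459  0.3   ]
frontR [ 0.5849 -0.0586  0.3   ]
frontL [0.5687 0.276  0.3   ]
doorR [ 0.5534 -0.0602  0.295 ]
doorL [0.5527 0.2773 0.295 ]
handle [0.5133 0.0771 0.292 ]
tall tip [0.6282 0.0563 0.18  ]
short [0.6282 0.1445 0.105 ]
jar [0.7736 0.041  0.115 ]
(array([0.513 , 0.0805, 0.2884]), np.float64(0.006)) (array([0.6276, 0.0571, 0.1844]), np.float64(0.0024)) (array([0.6276, 0.147 , 0.1084]), np.float64(0.0061))
tray [ 0.6759 -0.1658  0.018 ]
tray [ 0.7074 -0.4008  0.018 ]
tray [ 0.5647 -0.4198  0.018 ]
tray [ 0.5299 -0.1826  0.018 ]
wheel [ 0.6035 -0.2346  0.026 ]
can [ 0.4213 -0.443   0.14  ]
w thick [ 0.4977 -0.3136  0.046 ]
w thick [ 0.4799 -0.3577  0.046 ]
thin [ 0.3573 -0.2461  0.006 ]
thin [ 0.3367 -0.2882  0.006 ]
w thick [ 0.4839 -0.3532  0.046 ]
w thick [ 0.4983 -0.309   0.046 ]
thin [ 0.3427 -0.2748  0.006 ]
thin [ 0.3568 -0.2432  0.006 ]
[array([ 0.838, -0.041,  0.3  ]), array([0.821, 0.293, 0.3  ]), array([0.562, 0.283, 0.3  ]), array([ 0.59 , -0.047,  0.3  ])]
```

The tall spindle's tip comes out at z = 0.184 against 0.18 expected, so the geometry is consistent. Commands only shift the tool and spin it about its own z, but the roof blocks a straight-down grasp in the cabinet. I'll make a short safe move upwards to see how the arm behaves near its reach limit.

>>> {"name": "play_rows", "arguments": {"jaw": [0.085,0.085,0.085,0.085,0.085,0.085,0.085,0.085], "xyz": [[0,0,-0.06],[0,0,-0.12],[0,0,-0.18],[0,0,-0.24],[0,0,-0.3],[0,0,-0.36],[0,0,-0.42],[0,0,-0.48]], "spin": [0,0,0,0,0,0,0,0]}}

```text
time: 2.2
position: [0.1402, 0.5134, 0.6677]
ee_rot: [0.0, 0.133, 0.991, 0.007]
ft_force: [15.2, 16.6, 16.1]
finger_gap: 0.993
finger_force: 0.0
```

>>> {"name": "play_rows", "arguments": {"jaw": [0.085,0.085,0.085], "xyz": [[0,0,-0.06],[0,0,-0.12],[0,0,-0.18]], "spin": [0,0,0]}}

```text
time: 2.58
position: [0.1253, 0.4605, 0.7087]
ee_rot: [0.004, 0.132, 0.991, 0.025]
ft_force: [0.2, 0.5, 0.4]
finger_gap: 0.993
finger_force: 0.0
```

```bash
python3 - <<'E'
from h import *
p,M,s=pose(); print(p,s["qpos"].round(4),s["joint_vel"].round(3)); print(M.round(4))
E
```

```text
[0.12531899 0.46048016 0.7086572 ] [ 1.062   0.3418  0.1875  0.0211  2.5639 -0.2251] [-0.058 -0.125  0.006  0.008  0.138 -0.048]
[[-9.649e-01  2.624e-01  1.350e-02]
 [ 2.627e-01  9.637e-01  4.770e-02]
 [-4.000e-04  4.960e-02 -9.988e-01]]
```

The wrist tilts by about 2.8° near the limit. I'll come back down and see whether the tilt stays, heading towards the handle.

>>> {"name": "play_rows", "arguments": {"jaw": [0.085,0.085,0.085,0.085,0.085], "xyz": [[0,0,0.06],[0,0,0.12],[0,0,0.18],[0,0,0.24],[0,0,0.24]], "spin": [0,0,0,0,0]}}

```text
time: 3.2
position: [0.1276, 0.4705, 0.4624]
ee_rot: [0.001, 0.132, 0.991, 0.019]
ft_force: [-0.2, 0.2, 0.3]
finger_gap: 0.998
finger_force: 0.0
```

```bash
python3 - <<'E'
from h import *
p,M,s=pose(); print(p,s["qpos"].round(4),s["joint_vel"].round(3)); print(M.round(4))
E
```

```text
[0.12758036 0.47047535 0.46243504] [ 1.0683  0.0653  1.2218  0.0115  1.8173 -0.2337] [ 0.003 -0.054  0.346 -0.002 -0.39  -0.002]
[[-0.9649  0.2625  0.0081]
 [ 0.2626  0.9642  0.038 ]
 [ 0.0022  0.0388 -0.9992]]
```

The commanded pose takes on the tilt reached, so pushing against the reach limit gives me a way to tilt the tool later for the spindle. I'll do the door and wedge first, with the tool nearly vertical. First step is to plan the handle approach and the opening arc.

```bash
cat >> h.py <<'E'
def shifts(W,ndig=4):
    "world targets -> tool-axis shifts from the present pose"
    p,M,_=pose(); return [np.round(M.T@(np.asarray(w)-p),ndig).tolist() for w in W]
def line(a,b,n): return [np.asarray(a)+(np.asarray(b)-np.asarray(a))*(i+1)/n for i in range(n)]
E
python3 - <<'E'
from h import *
p,M,s=pose(); h=np.array([.513,.078])
print(shifts([[*h,.36],[*h,.24]]))
E
```

```text
[[-0.4752, -0.2812, 0.0906], [-0.4754, -0.2859, 0.2105]]
```

>>> {"name": "play_rows", "arguments": {"jaw": [0.06,0.06,0.06,0.06,0.06,0.06,0.06,0.06], "xyz": [[-0.05,-0.03,0.01],[-0.1,-0.06,0.02],[-0.15,-0.09,0.03],[-0.2,-0.12,0.04],[-0.25,-0.15,0.05],[-0.3,-0.18,0.06],[-0.35,-0.21,0.07],[-0.4,-0.24,0.08]], "spin": [0,-5,-10,-15,-15,-15,-15,-15]}}

```text
time: 4.2
position: [0.4536, 0.1382, 0.3761]
ee_rot: [0.006, 0.002, 1.0, 0.023]
ft_force: [1.2, 0.5, -0.0]
finger_gap: 0.704
finger_force: 0.0
```

```bash
python3 - <<'E'
from h import *
import cv2
p,M,s=pose(); h=np.array([.513,.078])
print(p,M.round(3).tolist(),shifts([[*h,.36],[*h,.24]]))
im=env.get_image("wrist"); cv2.imwrite("pics/w1.png",cv2.cvtColor(im,cv2.COLOR_RGB2BGR))
print(project("wrist",[*h,.292]),[(round(d["score"],2),[round(float(v)) for v in d["box"]]) for d in env.spot_in("wrist","door_handle")][:3])
k=env.calibration("wrist")["cam_to_world"]; print((M.T@(k[:3,3]-p)).round(3), (M.T@k[:3,2]).round(2))
E
```

```text
[0.45362138 0.13816502 0.37605318] [[-1.0, 0.004, 0.013], [0.005, 0.999, 0.046], [-0.012, 0.047, -0.999]] [[-0.0595, -0.0606, 0.014], [-0.058, -0.0662, 0.1338]]
[204.99229511 284.92645881] [(0.59, [249, 284, 395, 133])]
[ 0.07  -0.001 -0.14 ] [ 0.28  0.   -0.96]
```

View pics/w1.png

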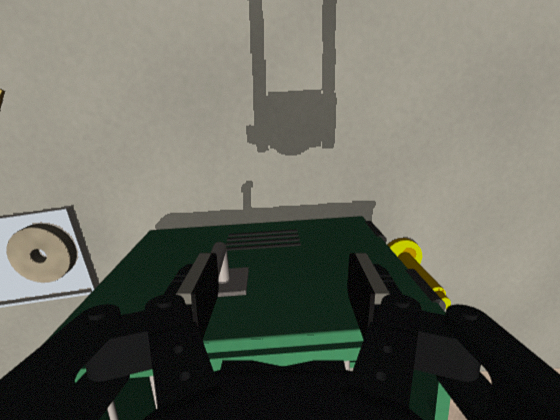

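The wrist view shows the handle's free end at about (220,248), between the fingers and a little left of centre. My prediction was (205,285), so I'll back-project what I see.

```bash
python3 - <<'E'
from h import *
p,M,s=pose(); print(s["joint_vel"].round(3))
for z in (.285,.292): print(at("wrist",220,248,z),at("wrist",220,285,z))
for u,v in [(152,231),(365,216)]: print("door bottom?top corners",at("wrist",u,v,.02),at("wrist",u,v,.295))
h=at("wrist",220,250,.292)[:2]; print(shifts([[*h,.36],[*h,.24]]))
E
```

```text
[ 0.075 -0.046  0.008  0.043  0.057  0.07 ]
[0.48370284 0.09267129 0.285     ] [0.51496393 0.09065129 0.285     ]
[0.48061168 0.09382708 0.292     ] [0.51092183 0.09186853 0.292     ]
door bottom?top corners [ 0.56850132 -0.05552627  0.02      ] [0.46496086 0.04788958 0.295     ]
door bottom?top corners [0.55194415 0.28288949 0.02      ] [0.45759992 0.19834136 0.295     ]
[[-0.0273, -0.0422, 0.0121], [-0.0262, -0.0475, 0.132]]
```

```bash
python3 - <<'E'
from h import *
print(at("wrist",220,248,.198),project("wrist",[.513,.078,.2]),project("wrist",[.513,.078,.292]),shifts([[.513,.077,.36],[.513,.077,.24]]))
E
```

```text
[0.52212154 0.07830652 0.198     ] [218.84874473 240.59973606] [201.70196816 288.02298098] [[-0.0582, -0.0586, 0.0117], [-0.0572, -0.0639, 0.1315]]
```

The point at (220,248) is the foot of the bar at z ≈ 0.2, with the top hidden by the left finger. That agrees with the handle at (0.515, 0.078). Descending to grip it.

>>> {"name": "play_rows", "arguments": {"jaw": [0.06,0.06,0.06,0.06,0.06,0.0,0.0,0.0], "xyz": [[-0.03,-0.03,0.005],[-0.059,-0.058,0.012],[-0.059,-0.06,0.05],[-0.059,-0.062,0.09],[-0.059,-0.063,0.13],[-0.059,-0.063,0.13],[-0.059,-0.063,0.13],[-0.059,-0.063,0.13]], "spin": [0,0,0,0,0,0,0,0]}}

```text
time: 5.3
position: [0.5142, 0.082, 0.2468]
ee_rot: [0.008, 0.002, 1.0, 0.022]
ft_force: [-0.6, 0.8, 1.7]
finger_gap: 0.15
finger_force: 58.3
```

```bash
cat > arc.py <<'E'
from h import *
import sys
H=np.array([.557,.280])
p,M,s=pose(); print(p,s["qpos"].round(3),s["ft_force"].round(1),s["finger_gap"],s["finger_force"])
r=p[:2]-H; print("radius",np.hypot(*r)); a0=np.arctan2(r[1],r[0])%(2*np.pi); print("theta",(np.arctan2(-.202,-.036)%(2*np.pi))-a0)
st=float(sys.argv[1]); z=.238
print(shifts([[*(H+.2052*np.array([np.cos(a0-st*i),np.sin(a0-st*i)])),z] for i in range(1,9)],3))
E
python3 arc.py .075
```

```text
[0.51420798 0.08202814 0.24682614] [-0.088  0.181  1.597  0.046  1.351 -1.665] [-0.6  0.8  1.7] 0.14971588926167143 58.33131551742554
radius 0.20254385285928345
theta 0.036510877814678544
[[0.016, 0.001, 0.009], [0.03, 0.006, 0.009], [0.044, 0.012, 0.009], [0.058, 0.019, 0.009], [0.071, 0.027, 0.009], [0.084, 0.036, 0.009], [0.096, 0.045, 0.009], [0.107, 0.056, 0.01]]
```

The handle is gripped with a 13 mm gap, which fits the 14 mm bar, at 58 N. Pulling along the arc now.

>>> {"name": "play_rows", "arguments": {"jaw": [0,0,0,0,0,0,0,0], "xyz": [[0.014,0.001,0],[0.029,0.005,0],[0.044,0.011,0],[0.058,0.018,0],[0.071,0.026,0],[0.084,0.035,0],[0.096,0.045,0],[0.107,0.055,0]], "spin": [0,0,0,0,0,0,0,0]}}

```text
time: 6.3
position: [0.4055, 0.1389, 0.2458]
ee_rot: [0.006, 0.002, 1.0, 0.023]
ft_force: [-0.1, -0.2, 0.6]
finger_gap: 0.001
finger_force: 0.0
```

```bash
python3 arc.py .075
```

```text
[0.40552152 0.13893555 0.24583579] [ 0.029  0.007  1.796  0.048  1.325 -1.549] [-0.1 -0.2  0.6] 0.0012093960313687877 0.0
radius 0.20699011629509217
theta 0.6446152812403971
[[0.009, 0.012, 0.008], [0.018, 0.025, 0.009], [0.026, 0.038, 0.009], [0.034, 0.051, 0.01], [0.04, 0.065, 0.01], [0.045, 0.08, 0.011], [0.049, 0.095, 0.012], [0.052, 0.11, 0.012]]
```

The handle slipped out of the grip, so I need to see where the door is now.

```bash
python3 - <<'E'
from h import *
import cv2
im=env.get_image("top"); a=cv2.cvtColor(im,cv2.COLOR_RGB2BGR)
cv2.imwrite("pics/top1.png",cv2.resize(a[130:300,110:310],None,fx=3.5,fy=3.5,interpolation=cv2.INTER_CUBIC))
print([(round(d["score"],2),[round(float(v)) for v in d["box"]]) for d in env.spot_in("top","door_handle")])
E
```

```text
[(0.79, [206, 233, 141, 29])]
```

View pics/top1.png

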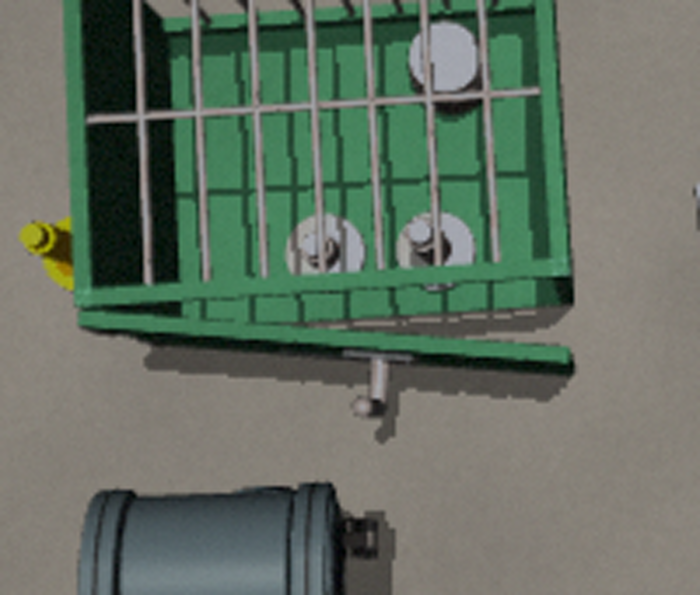

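The door stands slightly open, with the handle tip at crop (370,406). I'll regrip with the jaws closing along the pull direction and turn the hand with the door, so the bar can't slide out.

```bash
python3 - <<'E'
from h import *
t=lambda u,v,z:at("top",110+u/3.5,130+v/3.5,z).round(4)
print(t(370,406,.292),t(80,318,.295),t(572,356,.295),t(78,300,.3),t(572,270,.3))
h=t(370,406,.292)[:2]
p,M,s=pose(); print(p,shifts([[p[0],p[1],.35],[*h,.35],[*h,.24]]))
E
```

```text
[0.4913 0.0799 0.292 ] [0.555  0.2781 0.295 ] [ 0.523  -0.0592  0.295 ] [0.567  0.2782 0.3   ] [ 0.5819 -0.0602  0.3   ]
[0.40510426 0.13925451 0.2458411 ] [[-0.0013, 0.0049, -0.104], [-0.0876, -0.0542, -0.1057], [-0.0863, -0.0594, 0.0041]]
```

>>> {"name": "play_rows", "arguments": {"jaw": [0.03,0.03,0.03,0.03,0.03,0.03,0.03,0.03], "xyz": [[0,0,-0.05],[0,0,-0.104],[-0.03,-0.02,-0.105],[-0.06,-0.04,-0.105],[-0.086,-0.052,-0.105],[-0.086,-0.052,-0.105],[-0.086,-0.052,-0.105],[-0.086,-0.052,-0.105]], "spin": [10,20,30,40,50,60,70,80]}}

```text
time: 7.4
position: [0.4913, 0.0807, 0.349]
ee_rot: [-0.01, 0.646, 0.763, 0.022]
ft_force: [-0.7, -0.6, -0.9]
finger_gap: 0.35
finger_force: 0.0
```

```bash
python3 - <<'E'
from h import *
p,M,s=pose(); print(p,s["qpos"].round(3),M.round(3).tolist(),shifts([[.492,.082,.35],[.492,.082,.24]]))
E
```

```text
[0.49125725 0.08068362 0.34901081] [-0.096  0.096  1.453  0.047  1.585 -0.26 ] [[-0.164, 0.986, 0.012], [0.985, 0.163, 0.046], [0.044, 0.02, -0.999]] [[0.0012, 0.001, -0.0009], [-0.0036, -0.0012, 0.109]]
```

>>> {"name": "play_rows", "arguments": {"jaw": [0.04,0.04,0.04,0.0,0.0,0.0], "xyz": [[-0.002,0.012,0.04],[-0.004,0.011,0.08],[-0.005,0.01,0.109],[-0.005,0.01,0.109],[-0.005,0.01,0.109],[-0.005,0.01,0.109]], "spin": [6,12,12,12,12,12]}}

```text
time: 8.15
position: [0.5067, 0.0825, 0.2453]
ee_rot: [-0.008, 0.721, 0.693, 0.024]
ft_force: [0.6, -1.0, 22.6]
finger_gap: 0.146
finger_force: 58.1
```

```bash
sed -i 's/H=.*/H=np.array([.556,.280])/' arc.py; python3 arc.py .07
```

```text
[0.50674462 0.08249517 0.2453065 ] [-0.09   0.164  1.623  0.049  1.336 -0.062] [ 0.6 -1.  22.6] 0.14571123342298775 58.136871457099915
radius 0.2035540451697172
theta 0.06803664131083487
[[0.001, -0.014, 0.007], [0.006, -0.028, 0.007], [0.011, -0.041, 0.007], [0.017, -0.054, 0.007], [0.025, -0.067, 0.007], [0.033, -0.079, 0.007], [0.041, -0.09, 0.007], [0.051, -0.101, 0.007]]
```

It's gripped, but there's a 22 N upward push, so I'll pull with the hand 8 mm higher.

>>> {"name": "play_rows", "arguments": {"jaw": [0,0,0,0,0,0,0,0], "xyz": [[0,-0.004,-0.007],[0.001,-0.018,-0.008],[0.006,-0.032,-0.008],[0.012,-0.046,-0.008],[0.019,-0.059,-0.008],[0.026,-0.072,-0.008],[0.034,-0.083,-0.008],[0.043,-0.094,-0.008]], "spin": [0,4,8,12,16,20,24,28]}}

```text
time: 9.15
position: [0.4148, 0.1321, 0.2459]
ee_rot: [-0.018, 0.867, 0.497, 0.021]
ft_force: [28.2, 18.0, -42.3]
finger_gap: 0.142
finger_force: 58.8
```

```bash
sed -i 's/z=.238/z=p[2]/' arc.py; python3 arc.py .075
```

```text
[0.4147904  0.13205428 0.24585966] [0.006 0.015 1.788 0.054 1.32  0.524] [ 28.2  18.  -42.3] 0.14181452551077256 58.78319978713989
radius 0.2045191669197649
theta 0.585740365628908
[[0.003, -0.015, 0.0], [0.009, -0.029, 0.001], [0.015, -0.044, 0.001], [0.022, -0.057, 0.002], [0.03, -0.07, 0.002], [0.04, -0.082, 0.003], [0.05, -0.094, 0.004], [0.061, -0.105, 0.004]]
```

>>> {"name": "play_rows", "arguments": {"jaw": [0,0,0,0,0,0,0,0], "xyz": [[0.004,-0.013,0.004],[0.01,-0.028,0.004],[0.017,-0.043,0.004],[0.024,-0.056,0.004],[0.032,-0.069,0.004],[0.042,-0.081,0.005],[0.052,-0.093,0.005],[0.063,-0.104,0.005]], "spin": [4,8,12,16,20,25,29,33]}}

```text
time: 10.15
position: [0.3551, 0.2329, 0.246]
ee_rot: [-0.017, 0.973, 0.23, 0.012]
ft_force: [13.5, -9.6, -16.7]
finger_gap: 0.146
finger_force: 64.0
```

```bash
python3 arc.py .075;  python3 -c "
from h import *
p,M,s=pose(); print((M.T@s['ft_force']).round(1),s['torque'].round(2),M.round(2).tolist())"
```

```text
[0.35505923 0.2329063  0.24601023] [ 0.289 -0.006  1.808  0.033  1.314  1.387] [ 13.5  -9.6 -16.7] 0.14551903919328232 64.00638341903687
radius 0.2063855878332566
theta 1.1642190412177382
[[0.005, -0.015, 0.001], [0.01, -0.029, 0.001], [0.017, -0.043, 0.002], [0.024, -0.057, 0.002], [0.032, -0.069, 0.003], [0.042, -0.082, 0.003], [0.052, -0.093, 0.004], [0.063, -0.104, 0.005]]
[ 7.2 15.1 16.6] [-2.12 -2.52 -0.13] [[0.89, 0.45, 0.02], [0.45, -0.89, 0.04], [0.03, -0.03, -1.0]]
```

>>> {"name": "play_rows", "arguments": {"jaw": [0,0,0,0,0,0,0,0], "xyz": [[0.005,-0.014,0.001],[0.011,-0.028,0.001],[0.018,-0.042,0.002],[0.025,-0.056,0.002],[0.033,-0.068,0.003],[0.043,-0.081,0.003],[0.053,-0.092,0.004],[0.055,-0.094,0.004]], "spin": [4,8,12,16,20,24,28,28]}}

```text
time: 11.15
position: [0.3567, 0.3418, 0.2463]
ee_rot: [-0.018, 1.0, -0.011, 0.002]
ft_force: [-3.9, -3.5, -8.5]
finger_gap: 0.148
finger_force: 68.3
```

```bash
python3 arc.py .075; python3 - <<'E'
from h import *
# wedge grasp: 35 mm from centre towards thick end; heading of the thin end
thick=np.array([.4895,-.3334]); thin=np.array([.3487,-.2635]); d=(thin-thick)/np.linalg.norm(thin-thick)
c=(thick+thin)/2; g=c-.035*d; print("c",c,"len",np.linalg.norm(thin-thick),"head",np.degrees(np.arctan2(d[1],d[0])),"grasp",g)
p,M,s=pose(); print("tool y yaw",np.degrees(np.arctan2(M[1,1],M[0,1])))
print(shifts([[p[0],p[1],.37],[.40,0,.37],[*g,.2],[*g,.06]],3))
E
```

```text
[0.35669624 0.34176647 0.24629516] [0.516 0.129 1.662 0.031 1.33  2.102] [-3.9 -3.5 -8.5] 0.14770009386627775 68.25273871421814
radius 0.20865542576169685
theta 1.694954850573434
[[0.008, -0.014, 0.001], [0.014, -0.028, 0.001], [0.021, -0.042, 0.002], [0.029, -0.055, 0.002], [0.038, -0.067, 0.003], [0.047, -0.079, 0.003], [0.058, -0.09, 0.004], [0.07, -0.101, 0.004]]
c [ 0.4191  -0.29845] len 0.15719621496715494 head 153.59795202330537 grasp [ 0.45044936 -0.31401335]
tool y yaw -91.26245985927159
[[0.0, -0.005, -0.124], [0.051, 0.336, -0.136], [0.108, 0.655, 0.023], [0.108, 0.66, 0.162]]
```

The door is at about 1.69 rad. I'll release it and go for the wedge.

>>> {"name": "play_rows", "arguments": {"jaw": [0.04,0.04,0.06,0.07,0.07,0.07,0.07,0.07], "xyz": [[0,0,0],[0,-0.002,-0.05],[0,0,-0.1],[0.01,0.055,-0.11],[0.02,0.115,-0.12],[0.03,0.175,-0.12],[0.04,0.235,-0.12],[0.05,0.295,-0.12]], "spin": [0,0,-10,-20,-30,-40,-50,-60]}}

```text
time: 12.15
position: [0.3973, 0.0863, 0.3592]
ee_rot: [-0.017, 0.895, 0.446, 0.018]
ft_force: [0.7, -0.9, 0.1]
finger_gap: 0.821
finger_force: 0.0
```

```bash
python3 - <<'E'
from h import *
g=[.4504,-.314]; p,M,s=pose(); print(p,"tool y yaw",np.degrees(np.arctan2(M[1,1],M[0,1])),s["qpos"].round(2))
print(shifts([[*g,.3],[*g,.12],[*g,.06]],3))
E
```

```text
[0.39733063 0.08629345 0.35916207] tool y yaw -36.97264088981724 [-0.11 -0.09  1.61  0.05  1.6   0.54]
[[-0.29, 0.284, 0.042], [-0.299, 0.287, 0.221], [-0.301, 0.287, 0.281]]
```

>>> {"name": "play_rows", "arguments": {"jaw": [0.075,0.075,0.075,0.075,0.075,0.075,0.075,0.075], "xyz": [[-0.041,0.041,0.006],[-0.082,0.08,0.01],[-0.123,0.12,0.015],[-0.164,0.16,0.02],[-0.205,0.2,0.03],[-0.246,0.242,0.04],[-0.291,0.284,0.09],[-0.297,0.286,0.15]], "spin": [-10.5,-21,-31.5,-42,-52.5,-63,-73.5,-84]}}

```text
time: 13.15
position: [0.4471, -0.3118, 0.2118]
ee_rot: [0.0, 0.41, 0.912, 0.022]
ft_force: [0.4, -0.1, -0.1]
finger_gap: 0.876
finger_force: 0.0
```

```bash
python3 - <<'E'
from h import *
import cv2
g=[.4504,-.314]; p,M,s=pose(); print(p,"tool y yaw",np.degrees(np.arctan2(M[1,1],M[0,1])),s["qpos"].round(2))
print(shifts([[*g,.1],[*g,.006]],3))
im=env.get_image("wrist"); a=cv2.cvtColor(im,cv2.COLOR_RGB2BGR)
u=project("wrist",[.4504,-.314,.035]); cv2.circle(a,(int(u[0]),int(u[1])),4,(0,0,255),-1)
cv2.imwrite("pics/w2.png",a)
E
```

```text
[ 0.4471391  -0.31179276  0.2117761 ] tool y yaw 41.546961654054456 [-0.84  0.27  1.57  0.04  1.32 -1.58]
[[-0.006, -0.004, 0.112], [-0.007, -0.007, 0.206]]
```

View pics/w2.png

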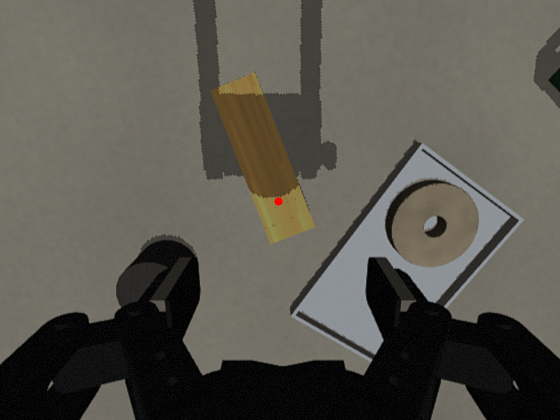

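The wedge runs from its thick end at (290,235) to its thin end at (235,82), and the planned grasp point (red dot) lies on it. Finishing the spin, then descending and gripping.

>>> {"name": "play_rows", "arguments": {"jaw": [0.075,0.075,0.075,0.075,0.075,0.075], "xyz": [[-0.004,-0.003,0.03],[-0.006,-0.004,0.06],[-0.006,-0.004,0.09],[-0.006,-0.005,0.12],[-0.006,-0.006,0.14],[-0.006,-0.006,0.14]], "spin": [-8,-16,-22,-22,-22,-22]}}

```text
time: 13.95
position: [0.4465, -0.3082, 0.0703]
ee_rot: [0.0, 0.231, 0.973, 0.024]
ft_force: [0.2, 1.3, 0.6]
finger_gap: 0.881
finger_force: 0.0
```

```bash
python3 - <<'E'
from h import *
g=[.4504,-.314]; p,M,s=pose(); print(p,"tool y yaw",np.degrees(np.arctan2(M[1,1],M[0,1])),s["qpos"].round(2))
print(shifts([[*g,.006]],3))
E
```

```text
[ 0.44652542 -0.30815378  0.07032231] tool y yaw 63.25692429399503 [-0.84  0.42  1.74  0.05  1.01 -1.97]
[[-0.007, -0.007, 0.064]]
```

>>> {"name": "play_rows", "arguments": {"jaw": [0.075,0.075,0.0,0.0,0.0,0.0,0.0], "xyz": [[-0.007,-0.007,0.035],[-0.007,-0.007,0.063],[-0.007,-0.007,0.063],[-0.007,-0.007,0.063],[-0.007,-0.007,0.063],[-0.007,-0.007,0.035],[-0.007,-0.007,0]], "spin": [0,0,0,0,0,0,0]}}

```text
time: 14.82
position: [0.4495, -0.3177, 0.0713]
ee_rot: [0.0, 0.23, 0.973, 0.024]
ft_force: [1.1, -0.7, -3.2]
finger_gap: 0.551
finger_force: 62.4
```

```bash
python3 - <<'E'
from h import *
p,M,s=pose(); print(p,"tool y yaw",np.degrees(np.arctan2(M[1,1],M[0,1])),s["qpos"].round(2),s["finger_gap"],s["ft_force"].round(1))
print(shifts([[.40,-.2,.14],[.33,.0,.14],[.29,.13,.14],[.293,.165,.14]],3))
E
```

```text
[ 0.44946261 -0.31770079  0.07132957] tool y yaw 63.327186887644196 [-0.84  0.43  1.72  0.05  1.02 -1.97] 0.5507425304188796 [ 1.1 -0.7 -3.2]
[[0.098, 0.086, -0.064], [0.25, 0.233, -0.055], [0.344, 0.331, -0.05], [0.357, 0.364, -0.048]]
```

The wedge is gripped at 47 mm. Carrying it to the inside of the door and turning its thin end to +y.

>>> {"name": "play_rows", "arguments": {"jaw": [0,0,0,0,0,0,0,0], "xyz": [[0.02,0.02,-0.03],[0.06,0.05,-0.05],[0.1,0.088,-0.05],[0.145,0.128,-0.05],[0.19,0.17,-0.05],[0.235,0.215,-0.05],[0.28,0.26,-0.05],[0.32,0.3,-0.05]], "spin": [0,5,15,25,35,45,55,60]}}

```text
time: 15.82
position: [0.3044, 0.0741, 0.1379]
ee_rot: [-0.01, 0.684, 0.729, 0.022]
ft_force: [1.5, 0.1, -1.7]
finger_gap: 0.554
finger_force: 62.4
```

```bash
cat > g.py <<'E'
from h import *
import sys
p,M,s=pose(); print(p.round(4),"tool y yaw",np.degrees(np.arctan2(M[1,1],M[0,1])).round(1),"tilt",M[:,2].round(3),s["qpos"].round(2),"gap",round(s["finger_gap"],3),s["ft_force"].round(1))
print(shifts(eval(sys.argv[1]),3))
E
python3 g.py "[[.289,.09,.03],[.289,.10,.009],[.289,.2,.009]]"
```

```text
[0.3044 0.0741 0.1379] tool y yaw 3.7 tilt [ 0.016  0.046 -0.999] [-0.18 -0.11  2.19  0.05  1.05 -0.27] gap 0.554 [ 1.5  0.1 -1.7]
[[0.012, -0.016, 0.108], [0.021, -0.016, 0.13], [0.121, -0.01, 0.134]]
```

>>> {"name": "play_rows", "arguments": {"jaw": [0,0,0,0,0,0,0], "xyz": [[0.005,-0.016,0.05],[0.012,-0.016,0.1],[0.02,-0.016,0.126],[0.045,-0.014,0.129],[0.07,-0.013,0.13],[0.095,-0.011,0.131],[0.1,-0.011,0.131]], "spin": [0,0,0,0,0,0,0]}}

```text
time: 16.7
position: [0.2876, 0.1782, 0.0103]
ee_rot: [-0.011, 0.68, 0.733, 0.021]
ft_force: [0.8, -7.0, -14.1]
finger_gap: 0.552
finger_force: 64.2
```

```bash
python3 g.py "[[.289,.2,.009]]"; python3 - <<'E'
from h import *
import cv2
a=cv2.cvtColor(env.get_image("scene"),cv2.COLOR_RGB2BGR)
cv2.imwrite("pics/s2.png",cv2.resize(a[60:300,250:530],None,fx=2.4,fy=2.4,interpolation=cv2.INTER_CUBIC))
E
```

```text
[0.2876 0.1782 0.0103] tool y yaw 4.2 tilt [ 0.013  0.045 -0.999] [0.17 0.2  2.32 0.07 0.6  0.04] gap 0.552 [  0.8  -7.  -14.1]
[[0.022, 0.003, 0.002]]
```

View pics/s2.png

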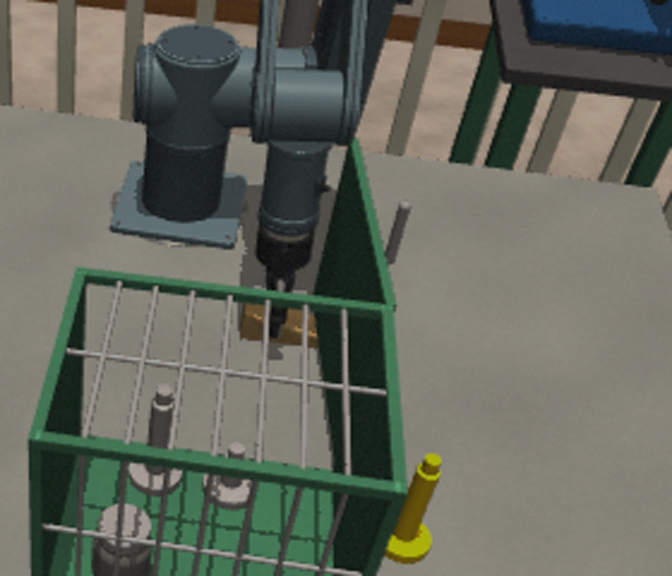

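The wedge's thin end is under the door, which is close to square. I'll push a bit further, then release and rise.

>>> {"name": "play_rows", "arguments": {"jaw": [0,0,0,0.07,0.075,0.075,0.075,0.075], "xyz": [[0.012,0.001,0.001],[0.02,0.002,0.001],[0.022,0.002,0.001],[0.022,0.002,0.001],[0.02,0.002,0.001],[0.015,0.002,-0.04],[0.0,0.002,-0.1],[-0.02,0.0,-0.16]], "spin": [0,0,0,0,0,0,0,0]}}

```text
time: 17.75
position: [0.2878, 0.1505, 0.1709]
ee_rot: [-0.01, 0.681, 0.732, 0.022]
ft_force: [2.3, -0.4, 0.2]
finger_gap: 0.881
finger_force: 0.0
```

```bash
python3 g.py "[[.3,.0,.45]]"; python3 - <<'E'
from h import *
import cv2
a=cv2.cvtColor(env.get_image("top"),cv2.COLOR_RGB2BGR)
cv2.imwrite("pics/t2.png",cv2.resize(a[180:420,120:400],None,fx=2.5,fy=2.5,interpolation=cv2.INTER_CUBIC))
E
```

```text
[0.2878 0.1505 0.1709] tool y yaw 4.1 tilt [ 0.015  0.047 -0.999] [ 0.08 -0.14  2.12  0.05  1.14 -0.01] gap 0.881 [ 2.3 -0.4  0.2]
[[-0.138, 0.007, -0.286]]
```

View pics/t2.png

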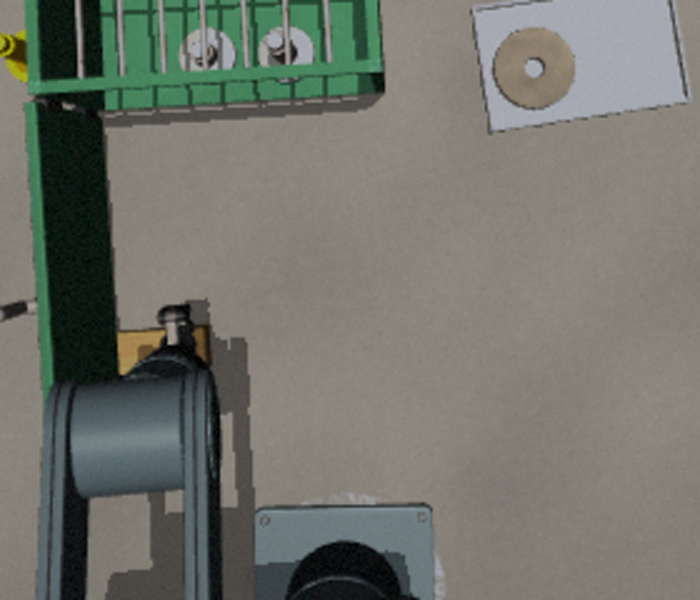

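The door is propped nearly square, from crop (35,100) to (50,390), with the wedge under it at (160,345). Next I'll turn the hand so the jaws close across the cabinet. Then I'll go high over the cabinet, where pushing outward past reach should build up the forward tilt.

>>> {"name": "play_rows", "arguments": {"jaw": [0.075,0.075,0.075,0.075,0.075,0.075,0.075,0.075], "xyz": [[-0.01,0,-0.06],[-0.01,0.03,-0.11],[-0.01,0.06,-0.16],[-0.01,0.09,-0.21],[0,0.13,-0.26],[0,0.18,-0.29],[0,0.23,-0.32],[0,0.28,-0.35]], "spin": [0,10,20,30,40,50,60,70]}}

```text
time: 18.8
position: [0.5637, 0.1541, 0.5244]
ee_rot: [-0.021, 0.978, 0.205, 0.012]
ft_force: [1.1, 0.3, 1.1]
finger_gap: 0.884
finger_force: 0.0
```

>>> {"name": "play_rows", "arguments": {"jaw": [0.075,0.075,0.075,0.075], "xyz": [[0.05,0.02,0],[0.1,0.04,0],[0.14,0.05,0],[0.14,0.05,0]], "spin": [10,20,20,20]}}

```text
time: 19.3
position: [0.7022, 0.1627, 0.5068]
ee_rot: [-0.024, 0.999, 0.035, 0.006]
ft_force: [0.3, 0.3, -0.1]
finger_gap: 0.875
finger_force: 0.0
```

```bash
python3 g.py "[[.85,.15,.52],[1.0,.15,.52]]"
```

```text
[0.7022 0.1627 0.5068] tool y yaw -86.0 tilt [ 0.01   0.048 -0.999] [0.05 0.69 0.19 0.06 2.25 1.59] gap 0.875 [ 0.3  0.3 -0.1]
[[0.147, 0.022, -0.012], [0.296, 0.033, -0.011]]
```

>>> {"name": "play_rows", "arguments": {"jaw": [0.075,0.075,0.075,0.075], "xyz": [[0.06,0,0],[0.12,0,0],[0.18,0,0],[0.24,0,0]], "spin": [0,0,0,0]}}

```text
time: 19.8
position: [0.7784, 0.158, 0.445]
ee_rot: [-0.028, 0.998, 0.035, 0.036]
ft_force: [0.6, 0.1, -0.5]
finger_gap: 0.874
finger_force: 0.0
```

```bash
python3 g.py "[[.85,.15,.52],[1.0,.15,.52]]"
```

```text
[0.7784 0.158  0.445 ] tool y yaw -85.9 tilt [ 0.071  0.058 -0.996] [0.04 0.77 0.19 0.07 2.11 1.57] gap 0.874 [ 0.6  0.1 -0.5]
[[0.076, 0.009, -0.07], [0.226, 0.02, -0.059]]
```

The tilt grows by about 3.5° per push, and each new call starts from the tilted pose, so short calls should add up. I'll push along the line of the outstretched arm.

>>> {"name": "play_rows", "arguments": {"jaw": [0.075,0.075], "xyz": [[0.05,0,-0.035],[0.1,0,-0.07]], "spin": [0,0]}}

```text
time: 20.05
position: [0.7897, 0.1491, 0.4572]
ee_rot: [-0.032, 0.997, 0.034, 0.061]
ft_force: [-1.5, -0.6, -0.0]
finger_gap: 0.873
finger_force: 0.0
```

>>> {"name": "play_rows", "arguments": {"jaw": [0.075,0.075], "xyz": [[0.05,0,-0.035],[0.1,0,-0.07]], "spin": [0,0]}}

```text
time: 20.3
position: [0.7995, 0.1408, 0.4718]
ee_rot: [-0.036, 0.995, 0.033, 0.086]
ft_force: [0.1, 0.8, 0.1]
finger_gap: 0.877
finger_force: 0.0
```

>>> {"name": "play_rows", "arguments": {"jaw": [0.075,0.075], "xyz": [[0.2,0,-0.14],[0.4,0,-0.28]], "spin": [0,0]}}

```text
time: 20.55
position: [0.8067, 0.1308, 0.4892]
ee_rot: [-0.039, 0.993, 0.033, 0.11]
ft_force: [0.9, -0.2, 0.4]
finger_gap: 0.88
finger_force: 0.0
```

```bash
python3 g.py "[[.85,.15,.52],[1.0,.15,.52]]"
```

```text
[0.8067 0.1308 0.4892] tool y yaw -85.8 tilt [ 0.216  0.085 -0.973] [-0.01  0.73  0.19  0.1   2.01  1.54] gap 0.88 [ 0.9 -0.2  0.4]
[[0.05, -0.018, -0.019], [0.196, -0.007, 0.013]]
```

Each two-row push adds about 3°. Continuing, with a small sideways component to level the roll.

>>> {"name": "play_rows", "arguments": {"jaw": [0.075], "xyz": [[0.05,0.02,-0.03]], "spin": [0]}}

```text
time: 20.68
position: [0.8172, 0.1087, 0.4982]
ee_rot: [-0.041, 0.99, 0.033, 0.128]
ft_force: [0.9, 0.2, -0.0]
finger_gap: 0.878
finger_force: 0.0
```

>>> {"name": "play_rows", "arguments": {"jaw": [0.075,0.075], "xyz": [[0.05,0.02,-0.025],[0.1,0.04,-0.05]], "spin": [0,0]}}

```text
time: 20.92
position: [0.8334, 0.0701, 0.5074]
ee_rot: [-0.043, 0.987, 0.03, 0.152]
ft_force: [0.1, -0.3, -0.0]
finger_gap: 0.878
finger_force: 0.0
```

>>> {"name": "play_rows", "arguments": {"jaw": [0.075,0.075], "xyz": [[0.05,0.02,-0.02],[0.1,0.04,-0.04]], "spin": [0,0]}}

```text
time: 21.18
position: [0.8504, 0.0388, 0.5136]
ee_rot: [-0.043, 0.983, 0.029, 0.177]
ft_force: [-0.4, 0.0, -0.8]
finger_gap: 0.877
finger_force: 0.0
```

>>> {"name": "play_rows", "arguments": {"jaw": [0.075,0.075], "xyz": [[0.05,0.02,-0.02],[0.1,0.04,-0.04]], "spin": [0,0]}}

```text
time: 21.42
position: [0.8641, 0.0088, 0.5239]
ee_rot: [-0.043, 0.978, 0.028, 0.202]
ft_force: [0.0, 1.1, -0.2]
finger_gap: 0.876
finger_force: 0.0
```

```bash
python3 g.py "[[.85,.15,.52],[1.0,.15,.52]]"
```

```text
[0.8641 0.0088 0.5239] tool y yaw -85.8 tilt [ 0.393  0.096 -0.914] [-0.19  0.71  0.19  0.18  1.86  1.41] gap 0.876 [ 0.   1.1 -0.2]
[[-0.009, -0.141, 0.012], [0.128, -0.13, 0.071]]
```

>>> {"name": "play_rows", "arguments": {"jaw": [0.075], "xyz": [[0.058,0,-0.02]], "spin": [0]}}

```text
time: 21.55
position: [0.8746, 0.0103, 0.5333]
ee_rot: [-0.043, 0.974, 0.027, 0.223]
ft_force: [0.4, 0.2, -0.3]
finger_gap: 0.879
finger_force: 0.0
```

>>> {"name": "play_rows", "arguments": {"jaw": [0.075], "xyz": [[0.058,0,-0.02]], "spin": [0]}}

```text
time: 21.68
position: [0.8835, 0.0135, 0.5467]
ee_rot: [-0.044, 0.968, 0.027, 0.244]
ft_force: [-0.1, -0.4, 0.1]
finger_gap: 0.88
finger_force: 0.0
```

>>> {"name": "play_rows", "arguments": {"jaw": [0.075], "xyz": [[0.058,0,-0.02]], "spin": [0]}}

```text
time: 21.8
position: [0.8908, 0.0149, 0.5611]
ee_rot: [-0.044, 0.963, 0.026, 0.265]
ft_force: [0.4, -0.3, 0.7]
finger_gap: 0.878
finger_force: 0.0
```

>>> {"name": "play_rows", "arguments": {"jaw": [0.075], "xyz": [[0.06,0,-0.015]], "spin": [0]}}

```text
time: 21.92
position: [0.9002, 0.016, 0.5741]
ee_rot: [-0.043, 0.957, 0.025, 0.287]
ft_force: [-0.1, -0.5, -0.8]
finger_gap: 0.876
finger_force: 0.0
```

>>> {"name": "play_rows", "arguments": {"jaw": [0.075], "xyz": [[0.06,0,-0.01]], "spin": [0]}}

```text
time: 22.05
position: [0.9113, 0.0172, 0.5844]
ee_rot: [-0.043, 0.95, 0.024, 0.307]
ft_force: [-0.2, 1.1, 0.2]
finger_gap: 0.882
finger_force: 0.0
```

>>> {"name": "play_rows", "arguments": {"jaw": [0.075], "xyz": [[0.06,0,-0.01]], "spin": [0]}}

```text
time: 22.18
position: [0.921, 0.0181, 0.5956]
ee_rot: [-0.044, 0.944, 0.023, 0.327]
ft_force: [0.5, -0.6, 1.4]
finger_gap: 0.879
finger_force: 0.0
```

>>> {"name": "play_rows", "arguments": {"jaw": [0.075], "xyz": [[0.06,0,-0.005]], "spin": [0]}}

```text
time: 22.3
position: [0.9319, 0.0193, 0.6066]
ee_rot: [-0.043, 0.936, 0.022, 0.348]
ft_force: [0.5, -0.8, -0.6]
finger_gap: 0.881
finger_force: 0.0
```

>>> {"name": "play_rows", "arguments": {"jaw": [0.075], "xyz": [[0.06,0,0]], "spin": [0]}}

```text
time: 22.42
position: [0.9445, 0.0206, 0.6154]
ee_rot: [-0.043, 0.929, 0.021, 0.368]
ft_force: [0.2, -0.1, 0.2]
finger_gap: 0.876
finger_force: 0.0
```

```bash
python3 g.py "[[.85,.15,.52],[1.0,.15,.52]]"
```

```text
[0.9445 0.0206 0.6154] tool y yaw -86.0 tilt [ 0.681  0.096 -0.726] [-0.18  0.67  0.19  0.22  1.55  1.43] gap 0.876 [ 0.2 -0.1  0.2]
[[-0.133, -0.129, 0.017], [-0.024, -0.119, 0.119]]
```

The tilt is 43°. Five more pushes should give about 53°, for good clearance under the roof.

>>> {"name": "play_rows", "arguments": {"jaw": [0.06], "xyz": [[0.06,0,0.005]], "spin": [0]}}

```text
time: 22.55
position: [0.9586, 0.022, 0.6223]
ee_rot: [-0.044, 0.921, 0.02, 0.387]
ft_force: [-0.2, 0.5, -0.4]
finger_gap: 0.711
finger_force: 0.0
```

>>> {"name": "play_rows", "arguments": {"jaw": [0.06], "xyz": [[0.06,0,0.005]], "spin": [0]}}

```text
time: 22.68
position: [0.9711, 0.0231, 0.6302]
ee_rot: [-0.044, 0.913, 0.018, 0.406]
ft_force: [-0.3, 0.5, 0.2]
finger_gap: 0.702
finger_force: 0.0
```

>>> {"name": "play_rows", "arguments": {"jaw": [0.06], "xyz": [[0.06,0,0.01]], "spin": [0]}}

```text
time: 22.8
position: [0.9845, 0.0243, 0.6383]
ee_rot: [-0.044, 0.903, 0.017, 0.426]
ft_force: [-0.3, -0.4, -1.1]
finger_gap: 0.705
finger_force: 0.0
```

>>> {"name": "play_rows", "arguments": {"jaw": [0.06], "xyz": [[0.06,0,0.01]], "spin": [0]}}

```text
time: 22.92
position: [0.9963, 0.0253, 0.6469]
ee_rot: [-0.044, 0.894, 0.016, 0.445]
ft_force: [-1.0, 0.3, -1.2]
finger_gap: 0.7
finger_force: 0.0
```

>>> {"name": "play_rows", "arguments": {"jaw": [0.06], "xyz": [[0.06,0,0.015]], "spin": [0]}}

```text
time: 23.05
position: [1.0091, 0.0264, 0.6556]
ee_rot: [-0.044, 0.884, 0.015, 0.465]
ft_force: [0.9, -0.0, -0.5]
finger_gap: 0.703
finger_force: 0.0
```

```bash
python3 g.py "[[.65,.02,.56],[.42,.04,.5],[.42,.05,.3],[.45,.05,.12]]"; python3 -c "
from h import *
p,M,s=pose(); print(M.round(3)); print('spin for level y',np.degrees(np.arctan2(-M[2,1],M[2,0])))"
```

```text
[1.0091 0.0264 0.6556] tool y yaw -86.1 tilt [ 0.82   0.092 -0.565] [-0.16  0.7   0.19  0.23  1.31  1.43] gap 0.703 [ 0.9 -0.  -0.5]
[[-0.283, -0.012, -0.241], [-0.463, -0.043, -0.394], [-0.628, -0.041, -0.28], [-0.759, -0.027, -0.154]]
[[ 0.568  0.068  0.82 ]
 [-0.014 -0.996  0.092]
 [ 0.823 -0.063 -0.565]]
spin for level y 4.398986753627536
```

The tilt is 55.6° and needs −4.4° of spin to level the jaws. Retracting over the cabinet to the front.

>>> {"name": "play_rows", "arguments": {"jaw": [0.06,0.06,0.06,0.06,0.06,0.06,0.06,0.06], "xyz": [[-0.046,-0.004,-0.039],[-0.092,-0.008,-0.078],[-0.138,-0.012,-0.117],[-0.184,-0.016,-0.156],[-0.23,-0.02,-0.195],[-0.276,-0.024,-0.234],[-0.322,-0.028,-0.273],[-0.368,-0.032,-0.312]], "spin": [-2,-4.4,-4.4,-4.4,-4.4,-4.4,-4.4,-4.4]}}

```text
time: 24.05
position: [0.5591, 0.0348, 0.5367]
ee_rot: [-0.025, 0.883, 0.049, 0.465]
ft_force: [-1.0, 0.2, 0.5]
finger_gap: 0.705
finger_force: 0.0
```

```bash
python3 g.py "[[.42,.04,.5],[.40,.035,.35],[.42,.035,.2]]"; python3 -c "
from h import *
p,M,s=pose(); print(M.round(3))"
```

```text
[0.5591 0.0348 0.5367] tool y yaw -83.6 tilt [ 0.82   0.091 -0.565] [-0.42 -0.35  1.75  0.55  0.92  0.9 ] gap 0.705 [-1.   0.2  0.5]
[[-0.108, -0.021, -0.093], [-0.243, -0.018, -0.025], [-0.356, -0.016, 0.076]]
[[ 0.562  0.111  0.82 ]
 [ 0.064 -0.994  0.091]
 [ 0.825  0.001 -0.565]]
```

The jaws are level, but the wrist now sits far behind the TCP, so the joint limits near the cabinet matter. I'll fit a simple kinematic model from the recorded poses and check which tilts can reach the spindle and the tray.

```bash
cat > kin.py <<'E'
import numpy as np
from scipy.optimize import least_squares
from scipy.spatial.transform import Rotation as R
D=[([1.062,.3418,.1875,.0211,2.5639,-.2251],[.12532,.46048,.70866]),([1.0683,.0653,1.2218,.0115,1.8173,-.2337],[.12758,.47048,.46244]),
([1.10221,.25856,1.53503,0,1.34801,-.20284],[.14443,.53068,.23132]),([-.088,.181,1.597,.046,1.351,-1.665],[.51421,.08203,.24683]),
([.516,.129,1.662,.031,1.33,2.102],[.3567,.34177,.2463]),([-.84,.42,1.74,.05,1.01,-1.97],[.4465,-.30815,.0703]),
([.17,.2,2.32,.07,.6,.04],[.2876,.1782,.0103]),([.05,.69,.19,.06,2.25,1.59],[.7022,.1627,.5068]),
([-.18,.67,.19,.22,1.55,1.43],[.9445,.0206,.6154]),([-.16,.7,.19,.23,1.31,1.43],[1.0091,.0264,.6556]),([-.42,-.35,1.75,.55,.92,.9],[.5591,.0348,.5367])]
ry=lambda a:R.from_euler("y",a).as_matrix(); rz=lambda a:R.from_euler("z",a).as_matrix()
def fk(q,k):
    h,o,L1,L2,d,a,s=k; A=rz(q[0]); p=np.array([0,0,h])+A@[0,o,0]
    A=A@ry(q[1]); p=p+A@[0,0,L1]; A=A@ry(q[2]); p=p+A@[a,0,L2]
    A=A@rz(s*q[3])@ry(q[4]); W=p; p=p+A@[0,0,d]; return p,A@rz(s*q[5]),W
def fit():
    best=None
    for s in (1,-1):
        f=lambda k:np.concatenate([fk(q,[*k,s])[0]-p for q,p in D])
        r=least_squares(f,[.29,.13,.4,.46,.34,0],loss="soft_l1",f_scale=.005)
        if best is None or r.cost<best[0]: best=(r.cost,[*r.x,s],np.abs(f(r.x)).reshape(-1,3).max(1))
    return best
if __name__=="__main__":
    c,k,e=fit(); print(np.round(k,4).tolist(),e.round(4))
    from h import pose
    p,M,s=pose(); P,A,W=fk(s["qpos"],k); print(p,P,W,"\n",M.round(3),"\n",A.round(3))
E
python3 kin.py
```

```text
[0.2227, 0.1112, 0.5335, 0.4259, 0.3537, 0.0602, 1.0] [0.0007 0.0006 0.0006 0.0008 0.0007 0.0011 0.0018 0.001  0.0016 0.0047
 0.0024]
[0.55909845 0.03480851 0.5367319 ] [0.55912851 0.03502838 0.53717788] [0.26916954 0.00292533 0.73713989] 
 [[ 0.562  0.111  0.82 ]
 [ 0.064 -0.994  0.091]
 [ 0.825  0.001 -0.565]] 
 [[-0.111  0.562  0.82 ]
 [ 0.994  0.064  0.091]
 [-0.001  0.825 -0.565]]
```

```bash
cat > ik.py <<'E'
from kin import *
K=[0.2227,0.1112,0.5335,0.4259,0.3537,0.0602,1]
LO=np.array([-3.14,-.91,.195,-1.22,.23,-3.1]); HI=np.array([3.14,2.08,2.57,4.36,2.7,3.1])
def frame(th,al,sg=1):
    z=np.array([np.sin(th)*np.cos(al),np.sin(th)*np.sin(al),-np.cos(th)]); y=-sg*np.array([-np.sin(al),np.cos(al),0]); return np.c_[np.cross(y,z),y,z]
def err(q,p,M):
    P,A,_=fk(q,K); A=A@rz(np.pi/2); return np.r_[P-p,.3*R.from_matrix(A.T@M).as_rotvec()]
def ik(p,M,q0):
    r=least_squares(err,np.clip(q0,LO+1e-3,HI-1e-3),args=(p,M),bounds=(LO,HI)); return r.x,np.abs(r.fun).max()
E
python3 - <<'E'
from ik import *
rng=np.random.default_rng(0)
for th in (30,35,40,45,55,65,75,85):
  for al in (-45,-25,-10,6,25,45):
    out=[]
    M=frame(np.radians(th),np.radians(al)); G=np.array([.628,.057,.12])
    for q0 in ([-.4,0,1.8,.5,.6,.9],[-.2,.2,1.8,1.5,.5,0],[-.2,.2,2,2.8,.5,-1.2],[0,0,2,3.5,.6,-2]):
        q,e=ik(G+.0187*M[:,2],M,np.array(q0))
        if e<.002 and not any(np.abs(q-o).max()<.1 for o in out): out.append(q)
    if out: print(th,al,[o.round(2).tolist() for o in out])
E
```

```text
30 -45 [[0.12, 0.42, 1.78, -0.65, 0.71, 2.93]]
30 -25 [[0.03, 0.35, 1.89, -0.52, 0.48, 2.45]]
30 -10 [[-0.05, 0.32, 1.94, -0.17, 0.36, 1.83]]
30 6 [[-0.16, 0.31, 1.96, 0.35, 0.38, 1.01]]
30 25 [[-0.26, 0.33, 1.93, 0.65, 0.56, 0.37]]
30 45 [[-0.34, 0.38, 1.84, 0.68, 0.8, -0.01]]
35 -45 [[0.16, 0.43, 1.81, -0.81, 0.69, 3.1]]
35 -25 [[0.06, 0.35, 1.95, -0.78, 0.4, 2.73]]
35 -10 [[-0.05, 0.31, 2.01, -0.33, 0.23, 2.0]]
35 6 [[-0.17, 0.3, 2.03, 0.64, 0.27, 0.72]]
35 25 [[-0.3, 0.32, 2.0, 0.89, 0.52, 0.11]]
35 45 [[-0.38, 0.39, 1.89, 0.84, 0.79, -0.18]]
40 -25 [[0.08, 0.36, 2.0, -1.14, 0.36, 3.1]]
40 25 [[-0.34, 0.33, 2.06, 1.17, 0.51, -0.19]]
40 45 [[-0.43, 0.4, 1.94, 0.99, 0.81, -0.36]]
45 6 [[-0.2, 0.31, 2.17, 2.0, 0.24, -0.66]]
45 25 [[-0.37, 0.34, 2.12, 1.44, 0.54, -0.49]]
45 45 [[-0.47, 0.42, 1.98, 1.13, 0.84, -0.52]]
55 -25 [[0.16, 0.44, 2.14, 4.18, 0.56, -2.16]]
55 -10 [[-0.02, 0.4, 2.25, 3.43, 0.47, -1.73]]
55 6 [[-0.24, 0.38, 2.29, 2.57, 0.53, -1.26]]
55 25 [[-0.45, 0.41, 2.22, 1.83, 0.72, -0.95]]
55 45 [[-0.55, 0.48, 2.05, 1.36, 0.95, -0.82]]
65 -25 [[0.2, 0.55, 2.21, 3.95, 0.84, -1.88]]
65 -10 [[-0.0, 0.52, 2.33, 3.35, 0.85, -1.64]]
65 6 [[-0.27, 0.51, 2.38, 2.71, 0.9, -1.45]]
65 25 [[-0.51, 0.52, 2.3, 2.03, 0.97, -1.26]]
65 45 [[-0.62, 0.58, 2.1, 1.51, 1.11, -1.06]]
75 -25 [[0.23, 0.69, 2.24, 3.86, 1.14, -1.72]]
75 -10 [[0.01, 0.68, 2.38, 3.33, 1.23, -1.59]]
75 6 [[-0.3, 0.69, 2.44, 2.74, 1.3, -1.57]]
75 25 [[-0.56, 0.68, 2.34, 2.11, 1.25, -1.47]]
75 45 [[-0.67, 0.7, 2.12, 1.6, 1.28, -1.24]]
85 -25 [[0.25, 0.84, 2.24, 3.83, 1.44, -1.61]]
85 -10 [[0.01, 0.87, 2.38, 3.33, 1.59, -1.55]]
85 6 [[-0.31, 0.9, 2.44, 2.73, 1.66, -1.65]]
85 25 [[-0.59, 0.86, 2.34, 2.12, 1.52, -1.63]]
85 45 [[-0.69, 0.84, 2.12, 1.65, 1.47, -1.39]]
```

The model fits to 1–2 mm, and the present orientation (55°, yaw 6°) can reach the spindle. I'll check the whole path for continuity and joint limits.

```bash
cat > sim.py <<'E'
from ik import *
from h import pose,line
p,M,s=pose(); q=s["qpos"].copy()
def run(W,M,q,p):
    for w in W:
        n=max(1,int(np.ceil(np.linalg.norm(np.array(w)-p)/.03))); qm=q
        tmp=[]
        for x in line(p,w,n):
            q2,e=ik(x,M,q); tmp.append((np.abs(q2-q).max(),q2[4],e)); q=q2
        P,A,Wr=fk(q,K); el=np.array([0,0,K[0]])+rz(q[0])@[0,K[1],0]+rz(q[0])@ry(q[1])@[0,0,K[2]]
        t=np.array(tmp); print(np.round(w,3),q.round(2),"maxstep",t[:,0].max().round(2),"minq5",t[:,1].min().round(2),"err",t[:,2].max().round(4),"wrist",Wr.round(2),"elbow",el.round(2)); p=np.array(w)
    return q,p
if __name__=="__main__":
    z=M[:,2]; o=.0187*z; S=np.array([.628,.057,.12])+o; T=np.array([.628,-.352,.12])+o
    print(S,T)
    run([[.54,.035,.50],[.54,.04,.3],[.545,.045,.12],S,S+[0,0,.015],[.545,.04,.125],[.545,-.15,.15],[.545,-.35,.16],T+[0,0,.03],T-[0,0,.02],[.545,-.35,.12],[.5,-.3,.3]],M,q,p)
E
python3 sim.py
```

```text
[0.64333077 0.05869736 0.10942757] [ 0.64333077 -0.35030264  0.10942757]
[0.54  0.035 0.5  ] [-0.45 -0.4   1.86  0.6   0.88  0.82] maxstep 0.06 minq5 0.88 err 0.0 wrist [0.25 0.   0.7 ] elbow [-0.14  0.19  0.71]
[0.54 0.04 0.3 ] [-0.43 -0.25  2.27  1.13  0.49  0.17] maxstep 0.16 minq5 0.49 err 0.0 wrist [0.25 0.01 0.5 ] elbow [-0.07  0.16  0.74]
[0.545 0.045 0.12 ] [-0.4   0.25  2.52  2.43  0.67 -1.29] maxstep 0.25 minq5 0.43 err 0.0 wrist [0.26 0.01 0.32] elbow [0.17 0.05 0.74]
[0.643 0.059 0.109] [-0.24  0.38  2.29  2.56  0.55 -1.27] maxstep 0.06 minq5 0.55 err 0.0 wrist [0.35 0.03 0.31] elbow [0.22 0.06 0.72]
[0.643 0.059 0.124] [-0.24  0.34  2.28  2.52  0.51 -1.22] maxstep 0.06 minq5 0.51 err 0.0 wrist [0.35 0.03 0.32] elbow [0.2  0.06 0.72]
[0.545 0.04  0.125] [-0.42  0.23  2.52  2.39  0.65 -1.25] maxstep 0.06 minq5 0.55 err 0.0 wrist [0.26 0.01 0.32] elbow [0.16 0.05 0.74]
[ 0.545 -0.15   0.15 ] [-0.98  0.22  2.36  1.6   0.82 -0.87] maxstep 0.15 minq5 0.67 err 0.0 wrist [ 0.26 -0.18  0.35] elbow [ 0.16 -0.04  0.74]
[ 0.545 -0.35   0.16 ] [-1.23  0.39  2.01  1.28  0.99 -0.68] maxstep 0.06 minq5 0.85 err 0.0 wrist [ 0.26 -0.38  0.36] elbow [ 0.17 -0.15  0.72]
[ 0.643 -0.35   0.139] [-1.04  0.51  1.87  1.38  0.87 -0.61] maxstep 0.05 minq5 0.87 err 0.0 wrist [ 0.35 -0.38  0.34] elbow [ 0.23 -0.17  0.69]
[ 0.643 -0.35   0.089] [-1.04  0.59  1.9   1.47  0.86 -0.75] maxstep 0.07 minq5 0.86 err 0.0 wrist [ 0.35 -0.38  0.29] elbow [ 0.25 -0.2   0.66]
[ 0.545 -0.35   0.12 ] [-1.23  0.47  2.04  1.35  0.97 -0.79] maxstep 0.05 minq5 0.88 err 0.0 wrist [ 0.26 -0.38  0.32] elbow [ 0.19 -0.19  0.7 ]
[ 0.5 -0.3  0.3] [-1.29  0.06  2.01  1.08  1.17 -0.34] maxstep 0.07 minq5 0.98 err 0.0 wrist [ 0.21 -0.33  0.5 ] elbow [0.12 0.   0.76]
```

The full path is feasible, with q5 at least 0.43 and every joint inside its range. Descending in front of the cabinet.

```bash
python3 g.py "[[.54,.035,.50],[.54,.037,.4],[.54,.04,.3],[.54,.043,.2],[.545,.045,.12]]"
```

```text
[0.5591 0.0348 0.5367] tool y yaw -83.6 tilt [ 0.82   0.091 -0.565] [-0.42 -0.35  1.75  0.55  0.92  0.9 ] gap 0.705 [-1.   0.2  0.5]
[[-0.041, -0.002, 0.005], [-0.123, -0.004, 0.062], [-0.206, -0.008, 0.119], [-0.288, -0.011, 0.175], [-0.351, -0.012, 0.225]]
```

>>> {"name": "play_rows", "arguments": {"jaw": [0.06,0.06,0.06,0.06,0.06,0.06,0.06,0.06], "xyz": [[-0.041,-0.002,0.005],[-0.08,-0.003,0.033],[-0.123,-0.004,0.062],[-0.164,-0.006,0.09],[-0.206,-0.008,0.119],[-0.235,-0.009,0.139],[-0.262,-0.01,0.157],[-0.288,-0.011,0.175]], "spin": [0,0,0,0,0,0,0,0]}}

```text
time: 25.05
position: [0.5409, 0.0431, 0.2045]
ee_rot: [-0.026, 0.884, 0.049, 0.465]
ft_force: [0.3, 0.4, 0.0]
finger_gap: 0.703
finger_force: 0.0
```

>>> {"name": "play_rows", "arguments": {"jaw": [0.06,0.06,0.06,0.06], "xyz": [[-0.02,0,0.017],[-0.042,0,0.033],[-0.063,0,0.05],[-0.063,0,0.05]], "spin": [0,0,0,0]}}

```text
time: 25.55
position: [0.5456, 0.0444, 0.1223]
ee_rot: [-0.028, 0.885, 0.049, 0.462]
ft_force: [-0.9, 0.8, 0.7]
finger_gap: 0.704
finger_force: 0.0
```

```bash
python3 g.py "[[.6433,.0587,.1094]]"; python3 - <<'E'
from h import *
import cv2
a=cv2.cvtColor(env.get_image("wrist"),cv2.COLOR_RGB2BGR)
for z,c in ((.18,(0,0,255)),(.12,(255,0,0))):
    u=project("wrist",[.628,.057,z]); print(u.round(0)); cv2.circle(a,(int(u[0]),int(u[1])),4,c,-1)
cv2.imwrite("pics/w3.png",a)
E
```

```text
[0.5456 0.0444 0.1223] tool y yaw -83.6 tilt [ 0.815  0.094 -0.571] [-0.4   0.24  2.51  2.4   0.64 -1.24] gap 0.704 [-0.9  0.8  0.7]
[[0.046, -0.003, 0.088]]
[277.  63.]
[278. 153.]
```

View pics/w3.png

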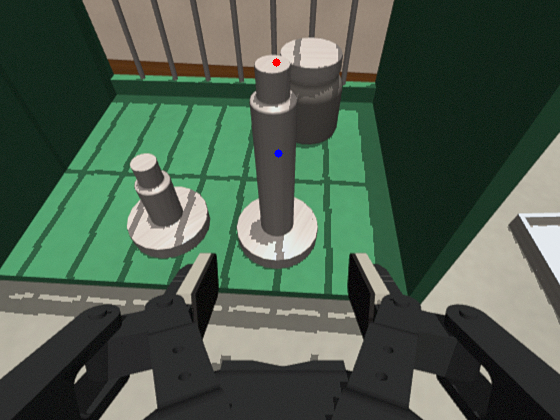

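The wrist view shows the tall spindle's tip at (273,66), right where predicted and centred between the fingers. The short one is to its left at (160,190). This is the confirming close look, so I'll reach in and grip.

>>> {"name": "play_rows", "arguments": {"jaw": [0.06,0.06,0.06,0.06,0.0,0.0,0.0,0.0], "xyz": [[0.012,-0.001,0.022],[0.023,-0.002,0.044],[0.035,-0.003,0.066],[0.046,-0.003,0.088],[0.046,-0.003,0.088],[0.046,-0.003,0.088],[0.046,-0.003,0.088],[0.046,-0.003,0.088]], "spin": [0,0,0,0,0,0,0,0]}}

```text
time: 26.6
position: [0.644, 0.0585, 0.1138]
ee_rot: [-0.027, 0.883, 0.05, 0.466]
ft_force: [-2.6, 3.2, 6.6]
finger_gap: 0.288
finger_force: 58.9
```

```bash
python3 g.py "[[.6433,.0587,.124],[.545,.04,.128],[.545,-.06,.14],[.545,-.15,.15]]"
```

```text
[0.644  0.0585 0.1138] tool y yaw -83.5 tilt [ 0.82   0.094 -0.565] [-0.25  0.37  2.29  2.54  0.54 -1.25] gap 0.288 [-2.6  3.2  6.6]
[[0.008, -0.0, -0.006], [-0.045, 0.007, -0.091], [-0.041, 0.107, -0.107], [-0.039, 0.196, -0.121]]
```

Gripped at 25 mm, which fits the 26 mm shaft. Lifting slightly and drawing it straight out.

>>> {"name": "play_rows", "arguments": {"jaw": [0,0,0,0,0,0,0,0], "xyz": [[0.006,0,-0.004],[0.012,0,-0.009],[0.005,0.001,-0.02],[-0.006,0.002,-0.036],[-0.017,0.004,-0.052],[-0.028,0.006,-0.07],[-0.04,0.007,-0.088],[-0.043,0.007,-0.093]], "spin": [0,0,0,0,0,0,0,0]}}

```text
time: 27.6
position: [0.5421, 0.0398, 0.1286]
ee_rot: [-0.027, 0.885, 0.049, 0.463]
ft_force: [-0.3, -0.2, -6.4]
finger_gap: 0.286
finger_force: 59.1
```

```bash
python3 g.py "[[.542,-.06,.15],[.542,-.15,.16],[.545,-.35,.16],[.6433,-.3505,.12],[.6433,-.3505,.09]]"; python3 - <<'E'
from h import *
import cv2
a=cv2.cvtColor(env.get_image("scene"),cv2.COLOR_RGB2BGR)
cv2.imwrite("pics/s3.png",cv2.resize(a[90:330,130:450],None,fx=2.4,fy=2.4,interpolation=cv2.INTER_CUBIC))
E
```

```text
[0.5421 0.0398 0.1286] tool y yaw -83.6 tilt [ 0.816  0.093 -0.57 ] [-0.43  0.21  2.52  2.35  0.63 -1.21] gap 0.286 [-0.3 -0.2 -6.4]
[[0.012, 0.099, -0.022], [0.014, 0.188, -0.036], [0.004, 0.388, -0.052], [0.027, 0.399, 0.051], [0.002, 0.399, 0.068]]
```

View pics/s3.png

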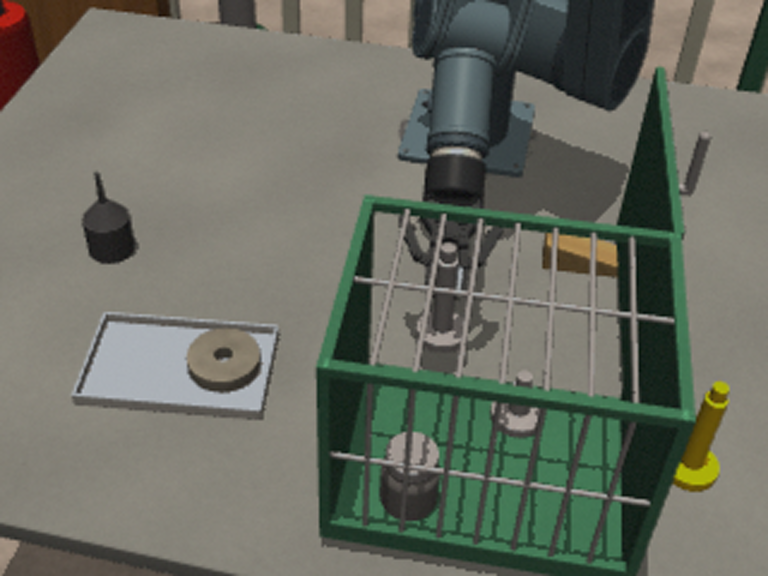

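The spindle is out and upright, and the door is still held by the wedge. Carrying it to the tray's free half, slightly towards the middle to stay clear of the oil can.

```bash
python3 g.py "[[.542,-.02,.14],[.542,-.07,.15],[.555,-.12,.16],[.575,-.17,.16],[.595,-.22,.16],[.615,-.265,.16],[.635,-.305,.155],[.6475,-.335,.15]]"; python3 - <<'E'
from sim import *
run([[.542,-.07,.15],[.575,-.17,.16],[.6475,-.335,.15],[.6475,-.335,.088]],M,q,p)
E
```

```text
[0.5425 0.0397 0.1289] tool y yaw -83.6 tilt [ 0.817  0.093 -0.569] [-0.43  0.21  2.52  2.35  0.63 -1.21] gap 0.283 [-0.8  0.3 -6.7]
[[0.005, 0.059, -0.012], [0.01, 0.109, -0.023], [0.023, 0.16, -0.022], [0.031, 0.212, -0.011], [0.039, 0.264, 0.001], [0.048, 0.311, 0.013], [0.053, 0.353, 0.029], [0.054, 0.384, 0.039]]
[ 0.542 -0.07   0.15 ] [-0.81  0.16  2.45  1.79  0.73 -0.92] maxstep 0.16 minq5 0.65 err 0.0 wrist [ 0.25 -0.1   0.35] elbow [0.14 0.01 0.75]
[ 0.575 -0.17   0.16 ] [-0.94  0.24  2.26  1.56  0.8  -0.76] maxstep 0.07 minq5 0.75 err 0.0 wrist [ 0.29 -0.2   0.36] elbow [ 0.17 -0.04  0.74]
[ 0.648 -0.335  0.15 ] [-1.02  0.48  1.89  1.37  0.86 -0.57] maxstep 0.06 minq5 0.81 err 0.0 wrist [ 0.36 -0.37  0.35] elbow [ 0.22 -0.15  0.7 ]
[ 0.648 -0.335  0.088] [-1.02  0.59  1.91  1.49  0.84 -0.76] maxstep 0.06 minq5 0.84 err 0.0 wrist [ 0.36 -0.37  0.29] elbow [ 0.25 -0.19  0.67]
```

>>> {"name": "play_rows", "arguments": {"jaw": [0,0,0,0,0,0,0,0], "xyz": [[0.003,0.035,-0.007],[0.007,0.075,-0.016],[0.013,0.12,-0.023],[0.023,0.16,-0.022],[0.031,0.212,-0.011],[0.039,0.264,0.001],[0.048,0.311,0.013],[0.053,0.353,0.029]], "spin": [0,0,0,0,0,0,0,0]}}

```text
time: 28.65
position: [0.6387, -0.3073, 0.1564]
ee_rot: [-0.027, 0.884, 0.05, 0.465]
ft_force: [-0.2, -0.1, -5.1]
finger_gap: 0.289
finger_force: 60.0
```

```bash
python3 g.py "[[.6475,-.335,.15],[.6475,-.335,.12],[.6475,-.335,.096]]"
```

```text
[ 0.6387 -0.3073  0.1564] tool y yaw -83.5 tilt [ 0.818  0.093 -0.567] [-1.    0.43  1.95  1.4   0.85 -0.6 ] gap 0.289 [-0.2 -0.1 -5.1]
[[-0.002, 0.029, 0.008], [-0.027, 0.029, 0.025], [-0.047, 0.029, 0.039]]
```

>>> {"name": "play_rows", "arguments": {"jaw": [0,0,0,0,0], "xyz": [[-0.002,0.029,0.008],[-0.015,0.029,0.017],[-0.027,0.029,0.025],[-0.047,0.029,0.039],[-0.047,0.029,0.039]], "spin": [0,0,0,0,0]}}

```text
time: 29.28
position: [0.6458, -0.332, 0.0927]
ee_rot: [-0.029, 0.884, 0.049, 0.463]
ft_force: [0.6, -0.4, -5.9]
finger_gap: 0.289
finger_force: 60.1
```

```bash
python3 g.py "[[.6475,-.335,.09],[.6475,-.335,.087]]"; python3 - <<'E'
from h import *
import cv2
a=cv2.cvtColor(env.get_image("scene"),cv2.COLOR_RGB2BGR)
cv2.imwrite("pics/s4.png",cv2.resize(a[150:300,130:330],None,fx=4,fy=4,interpolation=cv2.INTER_CUBIC))
E
```

```text
[ 0.6458 -0.332   0.0927] tool y yaw -83.5 tilt [ 0.816  0.096 -0.569] [-1.02  0.57  1.92  1.48  0.85 -0.74] gap 0.289 [ 0.6 -0.4 -5.9]
[[-0.001, 0.003, 0.003], [-0.004, 0.003, 0.004]]
```

View pics/s4.png

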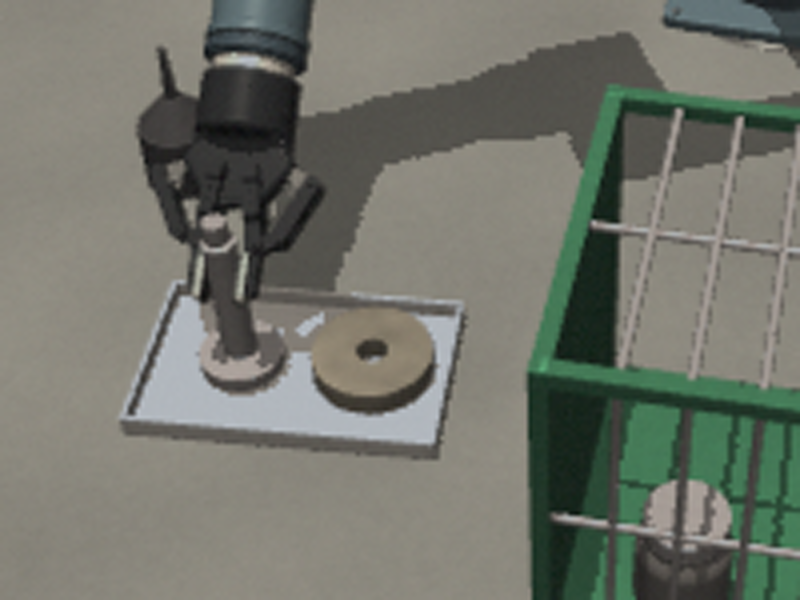

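The spindle is over the free half of the tray, at about (243,360), clear of the wheel at (372,355). Lowering gently to contact.

>>> {"name": "play_rows", "arguments": {"jaw": [0,0,0], "xyz": [[-0.0016,0,0.001],[-0.003,0,0.002],[-0.003,0,0.002]], "spin": [0,0,0]}}

```text
time: 29.7
position: [0.6463, -0.3333, 0.0921]
ee_rot: [-0.027, 0.884, 0.049, 0.464]
ft_force: [-0.6, 0.1, -6.0]
finger_gap: 0.284
finger_force: 60.2
```

>>> {"name": "play_rows", "arguments": {"jaw": [0,0], "xyz": [[-0.0016,0,0.001],[-0.0016,0,0.001]], "spin": [0,0]}}

```text
time: 29.95
position: [0.646, -0.3331, 0.0896]
ee_rot: [-0.027, 0.884, 0.049, 0.464]
ft_force: [-0.4, 0.3, -6.1]
finger_gap: 0.287
finger_force: 60.2
```

>>> {"name": "play_rows", "arguments": {"jaw": [0,0], "xyz": [[-0.0012,0,0.001],[-0.0016,0,0.001]], "spin": [0,0]}}

```text
time: 30.2
position: [0.6461, -0.3332, 0.0879]
ee_rot: [-0.027, 0.884, 0.049, 0.464]
ft_force: [-0.4, 0.3, -4.1]
finger_gap: 0.29
finger_force: 60.2
```

>>> {"name": "play_rows", "arguments": {"jaw": [0,0], "xyz": [[-0.0012,0,0.001],[-0.0012,0,0.001]], "spin": [0,0]}}

```text
time: 30.45
position: [0.6468, -0.3331, 0.0879]
ee_rot: [-0.027, 0.883, 0.05, 0.466]
ft_force: [-3.6, 3.2, 5.5]
finger_gap: 0.286
finger_force: 60.9
```

The floor is carrying the weight, so I'll release and back out along the tool axis.

>>> {"name": "play_rows", "arguments": {"jaw": [0.03,0.06,0.06,0.06,0.06,0.06,0.06], "xyz": [[0,0,0],[0,0,0],[0,0,0],[0,0,-0.02],[0,0,-0.05],[0,0,-0.09],[0,0,-0.12]], "spin": [0,0,0,0,0,0,0]}}

```text
time: 31.32
position: [0.5461, -0.3446, 0.1556]
ee_rot: [-0.027, 0.884, 0.049, 0.464]
ft_force: [0.2, -0.2, -0.3]
finger_gap: 0.702
finger_force: 0.0
```

```bash
python3 g.py "[[.5,-.3,.3]]"; python3 - <<'E'
from h import *
import cv2
b=[cv2.cvtColor(env.get_image(c),cv2.COLOR_RGB2BGR) for c in ("scene","top")]
for n in ("scene","top"):
  for t in ("spindle_center","wedge_center","door_handle","jar_center","oil_can_center","wheel_center","short_spindle_center"):
    print(n,t,[(round(d["score"],2),[round(float(v)) for v in d["box"]]) for d in env.spot_in(n,t)][:2])
c=np.hstack([b[0][60:360,120:460],b[1][100:400,90:450]]); cv2.imwrite("pics/f.png",cv2.resize(c,(798,342),interpolation=cv2.INTER_AREA))
E
```

```text
[ 0.5461 -0.3446  0.1556] tool y yaw -83.6 tilt [ 0.818  0.092 -0.568] [-1.22  0.39  2.02  1.29  0.98 -0.68] gap 0.702 [ 0.2 -0.2 -0.3]
[[0.096, -0.05, -0.116]]
scene spindle_center [(0.88, [192, 231, 21, 41]), (0.87, [422, 273, 25, 47])]
scene wedge_center [(0.67, [373, 198, 31, 19]), (0.47, [222, 241, 30, 26])]
scene door_handle [(0.85, [408, 184, 38, 130]), (0.61, [372, 198, 31, 19])]
scene jar_center [(0.71, [302, 289, 25, 35])]
scene oil_can_center [(0.81, [174, 181, 19, 39])]
scene wheel_center [(0.94, [222, 243, 29, 31])]
scene short_spindle_center [(0.68, [347, 262, 15, 27])]
top spindle_center [(0.93, [367, 199, 22, 24]), (0.49, [123, 203, 16, 19])]
top wedge_center [(0.6, [187, 320, 41, 22])]
top door_handle [(0.75, [144, 292, 55, 144])]
top jar_center [(0.65, [237, 150, 19, 26])]
top oil_can_center [(0.78, [420, 269, 25, 24])]
top wheel_center [(0.74, [335, 208, 34, 32])]
top short_spindle_center [(0.85, [202, 201, 23, 20]), (0.31, [240, 150, 13, 22])]
```

View pics/f.png

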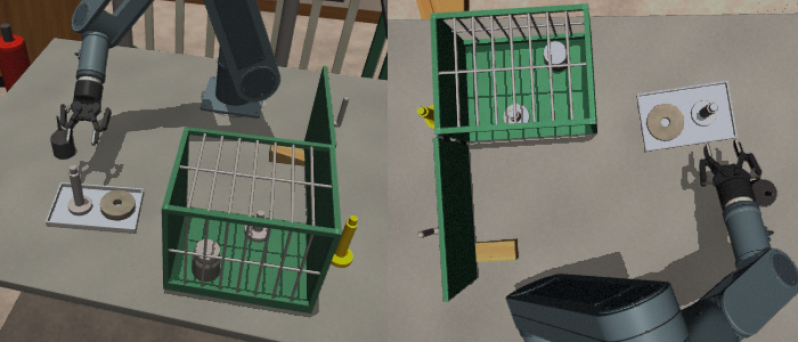

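The spindle stands upright in the free half at scene (75,190). The door is still propped by the wedge, and the bystanders haven't moved. I'll back away a little more, then hand in.

>>> {"name": "play_rows", "arguments": {"jaw": [0.06,0.06,0.06,0.06], "xyz": [[0.024,-0.012,-0.029],[0.048,-0.025,-0.058],[0.07,-0.036,-0.085],[0.07,-0.036,-0.085]], "spin": [0,0,0,0]}}

```text
time: 32.62
position: [0.5139, -0.3126, 0.2629]
ee_rot: [-0.025, 0.884, 0.05, 0.465]
ft_force: [0.7, -0.2, 0.9]
finger_gap: 0.708
finger_force: 0.0
```

```bash
python3 - <<'E'
from h import *
p,M,s=pose(); print(p.round(3),s["ft_force"].round(1)); print(env.close_job())
E
```

```text
[ 0.514 -0.313  0.263] [ 0.7 -0.2  0.9]
the job is handed in; nothing more can be done
None
```

I handed the job in at about 33 s: the wedge props the door about square, the tall spindle stands upright in the tray's free half, and the bystanders look unmoved. The hand-in gave no verdict; on the first pull the handle slipped and I regripped, and one joint read 0.1875 rad at its 0.19 rad limit.

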